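# Renew the dry tray and bolt it shut

### The job

Swap the two dehumidifiers, parking one of them upright on the empty spoon rest meanwhile: the square one goes upright into the tray's wide cell and the round one upright on the middle of the drying base. Put every loose desiccant cartridge into the tray's other cell, none on top of another; once the tray is loaded push it fully home, then slide the bolt all the way across in front of it and fold its handle down into the notch. Leave everything else where it stands.

Things in the scene. Friction and masses are not known exactly. Their poses are not given: they have to be found in the camera images.
- organiser: clear plastic organiser fixed to the shelf, 250 mm wide, 200 mm deep, 92 mm high; origin on the shelf at the middle of its front face; its x axis points into the organiser (away from the robot), y to the left, z up. The tray slides along x. On its left front corner a plywood block, 28 mm high and 116 mm wide, carries a steel barrel bolt that slides along y
- tray (a joint): how far the pull-out tray is pushed in (m): 0 = fully out, as it starts; 0.150 = fully home. Stays where it is left; needs about 3 N
- tray_front (a point): middle of the outer face of the tray's white front panel (236 mm wide, 10 mm thick, from 4 to 55 mm above the shelf), 35 mm above the shelf; moves with the tray; axes as the organiser's; pushing here along +x closes the tray
- wide_cell (a point): centre of the floor (8 mm above the shelf) of the tray's wide right-hand cell, where the round dehumidifier starts; inside 140 mm (x) by 115 mm (y); side, back and dividing walls rise 25 mm over the floor, the front panel 47 mm; moves with the tray, axes as the organiser's
- narrow_cell (a point): centre of the floor (8 mm above the shelf) of the tray's narrower left-hand cell for the cartridges; inside 140 mm (x) by 103 mm (y); same walls; moves with the tray, axes as the organiser's. Cartridges must not lie on top of one another there, or the tray will not go in
- bolt (a joint): slide of the barrel bolt along the organiser's -y (m): 0 = drawn back, 0.045 = fully across the front of the closed tray, against its stop. Needs about 2 N
- handle (a joint): turn of the bolt's handle (rad): 0 = straight up, 1.4 = folded down towards the robot into the notch, its stop. It turns about the bolt's axis, parallel to y. A rail on the robot's side of the slot blocks it beyond about 0.15 until the bolt is more than 0.038 across, and holds the bolt across once the handle is down. Stays where it is left; needs about 2 N at the knob. Shut fingers push it down easily; squeezed hard, the ball turns only stiffly between the pads
- knob (a point): centre of the steel ball, 16 mm across, at the end of the bolt handle, 38 mm from the bolt's axis (8 mm thick stem); the bolt's axis is 42 mm above the shelf and 42 mm in front of the organiser's front face
- round_center (a point): round white dehumidifier, 62 mm across, 52 mm tall, 0.13 to 0.25 kg, loose, with a grey button disc on top; point at its centre, z up; starts in the tray's wide cell
- square_center (a point): square white dehumidifier, 58 x 58 mm and 52 mm tall, 0.13 to 0.25 kg, loose, with a small grey button on top; point at its centre, x and y square to its sides, z up; starts on the drying base
- base_top (a point): centre of the flat top of the round white drying base with a grey top disc (104 mm across, 14 mm high, fixed), on which the square dehumidifier starts
- rest_top (a point): centre of the flat top of the stainless spoon rest's round plate (112 mm across, 6 mm high, fixed; a flat 26 mm wide handle sticks out of it), empty at the start
- cart0_center (a point): loose white desiccant cartridge, a chunky rounded block 34 x 34 mm and 40 mm tall, 40 g, standing on the shelf; point at its centre, z = its long axis (up at the start). Two to four of the four are present
- cart1_center (a point): loose white desiccant cartridge, a chunky rounded block 34 x 34 mm and 40 mm tall, 40 g, standing on the shelf; point at its centre, z = its long axis (up at the start). Two to four of the four are present
- cart2_center (a point): loose white desiccant cartridge, a chunky rounded block 34 x 34 mm and 40 mm tall, 40 g, standing on the shelf; point at its centre, z = its long axis (up at the start). Two to four of the four are present
- cart3_center (a point): loose white desiccant cartridge, a chunky rounded block 34 x 34 mm and 40 mm tall, 40 g, standing on the shelf; point at its centre, z = its long axis (up at the start). Two to four of the four are present
- cup: bystander: grey silicone cup, 76 mm across, 85 mm tall; origin under its centre
- jar: bystander: empty glass jar with screw lid, 72 mm across, 110 mm tall; origin under its centre
- lotion: bystander: grey bottle, 52 mm across, 150 mm tall; origin under its centre
- clock: bystander: wooden alarm clock, 45 x 100 x 70 mm; origin under its centre
- mug: bystander: white mug, 80 mm across, 90 mm tall; origin under its centre
- cream: bystander: squat cream tin, 64 mm across, 40 mm tall; origin under its centre
- case: bystander: black spectacle case, 160 x 60 x 40 mm; origin under its centre
Mind the look-alikes: they are no part of the job. Leave any red look-alike of the part that bears square_center alone.

How it is judged (in metres and radians):
On the way, in this order (a step that is already met when the one before it is completed fails the run):
1. one of the two dehumidifiers stands upright on the spoon rest, let go (((horizontal distance between round_center and rest_top below 0.03 m and z of round_center in the frame of rest_top between 0.018 and 0.034 m and angle between round_center's own z axis and vertical below 0.15 rad and contact force between round_unit and the fingers below 0.5 N) or (horizontal distance between square_center and rest_top below 0.03 m and z of square_center in the frame of rest_top between 0.018 and 0.034 m and angle between square_center's own z axis and vertical below 0.15 rad and contact force between square_unit and the fingers below 0.5 N))), for 0.2 s.
2. the square dehumidifier stands in the wide cell and all cartridges are in the narrow cell, the tray still out (x of square_center in the frame of wide_cell between -0.045 and 0.045 m and y of square_center in the frame of wide_cell between -0.035 and 0.035 m and z of square_center in the frame of wide_cell between 0.018 and 0.034 m and angle between square_center's own z axis and vertical below 0.15 rad and x of cart0_center in the frame of narrow_cell between -0.062 and 0.062 m and y of cart0_center in the frame of narrow_cell between -0.045 and 0.045 m and z of cart0_center in the frame of narrow_cell between 0.008 and 0.045 m and x of cart1_center in the frame of narrow_cell between -0.062 and 0.062 m and y of cart1_center in the frame of narrow_cell between -0.045 and 0.045 m and z of cart1_center in the frame of narrow_cell between 0.008 and 0.045 m and x of cart2_center in the frame of narrow_cell between -0.062 and 0.062 m and y of cart2_center in the frame of narrow_cell between -0.045 and 0.045 m and z of cart2_center in the frame of narrow_cell between 0.008 and 0.045 m and x of cart3_center in the frame of narrow_cell between -0.062 and 0.062 m and y of cart3_center in the frame of narrow_cell between -0.045 and 0.045 m and z of cart3_center in the frame of narrow_cell between 0.008 and 0.045 m and value of joint tray below 0.08 m and contact force between square_unit and the fingers below 0.5 N), for 0.2 s.
3. the loaded tray is pushed fully home (value of joint tray above 0.145 m and x of square_center in the frame of wide_cell between -0.045 and 0.045 m and y of square_center in the frame of wide_cell between -0.035 and 0.035 m and z of square_center in the frame of wide_cell between 0.018 and 0.034 m and angle between square_center's own z axis and vertical below 0.15 rad and x of cart0_center in the frame of narrow_cell between -0.062 and 0.062 m and y of cart0_center in the frame of narrow_cell between -0.045 and 0.045 m and z of cart0_center in the frame of narrow_cell between 0.008 and 0.045 m and x of cart1_center in the frame of narrow_cell between -0.062 and 0.062 m and y of cart1_center in the frame of narrow_cell between -0.045 and 0.045 m and z of cart1_center in the frame of narrow_cell between 0.008 and 0.045 m and x of cart2_center in the frame of narrow_cell between -0.062 and 0.062 m and y of cart2_center in the frame of narrow_cell between -0.045 and 0.045 m and z of cart2_center in the frame of narrow_cell between 0.008 and 0.045 m and x of cart3_center in the frame of narrow_cell between -0.062 and 0.062 m and y of cart3_center in the frame of narrow_cell between -0.045 and 0.045 m and z of cart3_center in the frame of narrow_cell between 0.008 and 0.045 m), for 0.2 s.
4. the bolt is slid across (value of joint tray above 0.145 m and value of joint bolt above 0.036 m), for 0.2 s.
At the end, for the whole second after the job is handed in: Square dehumidifier upright in the wide cell, all cartridges on the narrow cell's floor, round one upright within 22 mm of the drying base's centre (tilts under 0.15 rad); tray over 145 of 150 mm in, bolt over 36 of 45 mm across, handle beyond 1.2 rad; at rest (all of step 4 and x of square_center in the frame of wide_cell between -0.045 and 0.045 m and y of square_center in the frame of wide_cell between -0.035 and 0.035 m and z of square_center in the frame of wide_cell between 0.018 and 0.034 m and angle between each of square_center, round_center's own z axis and vertical below 0.15 rad and horizontal distance between round_center and base_top below 0.022 m and z of round_center in the frame of base_top between 0.018 and 0.034 m and x of cart0_center in the frame of narrow_cell between -0.062 and 0.062 m and y of cart0_center in the frame of narrow_cell between -0.045 and 0.045 m and z of cart0_center in the frame of narrow_cell between 0.008 and 0.045 m and x of cart1_center in the frame of narrow_cell between -0.062 and 0.062 m and y of cart1_center in the frame of narrow_cell between -0.045 and 0.045 m and z of cart1_center in the frame of narrow_cell between 0.008 and 0.045 m and x of cart2_center in the frame of narrow_cell between -0.062 and 0.062 m and y of cart2_center in the frame of narrow_cell between -0.045 and 0.045 m and z of cart2_center in the frame of narrow_cell between 0.008 and 0.045 m and x of cart3_center in the frame of narrow_cell between -0.062 and 0.062 m and y of cart3_center in the frame of narrow_cell between -0.045 and 0.045 m and z of cart3_center in the frame of narrow_cell between 0.008 and 0.045 m and value of joint handle above 1.2 rad and linear speed of each of round_unit, square_unit below 0.02 m/s); the robot touches nothing.
It fails at once if a bystander is shifted by more than 5 cm or knocked over (distance of any of cup, jar, lotion, clock, mug, cream, case from where it was at the start of the episode above 0.05 m or angle between any of cup, jar, lotion, clock, mug, cream, case's own z axis and vertical above 0.6 rad).
Of cart0, cart1, cart2, cart3 only 2 to 4 are there at a start; the rules pass over those that are not, and their reading is None.
At some moment in a run one of cart0, cart1, cart2, cart3 may be knocked a few centimetres aside while the robot is not near it.
Once in a run the grip may slacken for a moment while it holds something.
It also fails if it takes over 210 s, if anything falls off the work surface, if the arm or the gripper's body presses on something with over 40 N, if the wrist force passes 120 N, or if a joint passes its speed limit or range.

### The arm

A 6-joint arm with a two-finger parallel gripper is mounted at the origin on the work surface. World frame = base frame: x ahead of the robot, y to its left, z up, the work surface at z = 0. Lengths are in mm, angles in rad, forces in N, time in s.
With the tool pointing down it reaches from about 300 to 775 mm from the base axis. Payload 14.6 kg.
Tool frame: the origin (TCP) lies at the very end of the fingers, on their centre line; the grasp point (between the pads) lies 19 mm behind it; z points along the fingers, y is the line along which they close (so a half turn about z gives the same grasp; the last joint's range is limited). The gripper opens to 94 mm and grips with 3 to 60 N. Pads are 16 mm wide; open, the fingers measure 119 mm over their backs; the gripper's body (75 mm by 177 mm) begins 78 mm behind the grasp point.
Start: joints at [1.145, 0.3, 1.521, -0, 1.321, -0.067], TCP at [193.13, 514.966, 180.846] pointing down, gripper open.
Joint ranges: [-3.03, 3.03], [-0.79, 2.21], [0.23, 2.52], [-1.04, 4.18], [0, 3.07], [-2.55, 2.55]. Speed limits (rad/s): [2.22, 2.22, 2.57, 3.14, 3.14, 3.14].

### API

Orientations are given as [roll, pitch, yaw] about the fixed x, y, z axes, in that order (R = Rz(yaw) Ry(pitch) Rx(roll)).
In Python, from cell import read_state, viewer, manip, models gives the robot as it stands.
- The arm moves only by the tool carry_out, never from a script. Its argument "deltas" is a list of rows, each an object with "dp": the shift along the tool's x, y, z in mm, a list of three; "roll": the turn about the tool's z in degrees; "gripper": the opening, from -1 (shut) to 1 (fully open), so that 0 is half open. In form: [{"dp": [tx, ty, tz], "roll": roll, "gripper": gripper}, ...]. A call has 1 to 12 rows; each row is the pose to reach, as a shift and turn from the pose commanded when the call began, along the tool's axes at that moment; what a row does not reach only later rows make up. A row lasts 1/12 s, in which the tool goes at most 41.7 mm and 7.16 degrees, less where a joint would pass 70% of its speed; a pose out of reach is approached as far as the arm can. A call with a gripper value outside its range is refused whole. The fingers move at their own pace and stop on an object; "newtons" is the grip in N (left out, the last holds). Time passes only in rows, so rows that repeat a pose let the fingers close. It gives the time, the measured TCP pose, the force, the opening and the grip force at its end, in the units of the state.
- read_state(): the state, without advancing time (a new reading comes with each control period).
- viewer.camera(name): name is "side" or "top" or "wrist"; returns the picture (400x640x3 uint8, red, green, blue); there is no depth.
- viewer.camera_params(name): a dict with "fovy" (degrees; the focal length in pixels is half the picture's height over the tangent of half this angle, whatever the lens; pixels are square), "cx", "cy" (the principal point, pixels), "eye" and "attitude" of the camera in the world; the wrist camera has in their place "T_tool_cam" (4x4, takes a point from camera to tool coordinates, whose origin is the TCP and whose axes are the flange's). Camera axes: x right, y up, looking along -z (the intrinsics and any distortion apply to the point x, -y, -z); pixel columns grow to the right and rows downward; lengths in mm; the calibration is good to about 2 mm. A picture is of the moment at which its call begins: read the wrist's pose just before it. camera_params takes no time and is no camera call.
- manip.sign_off(): hands the job in; it is judged then, once.
Trained networks look in the newest picture that a camera, given by its name, has taken for a name from the list of things; names that differ only in an ending like _2 or _b are one class to them, and where a whole thing is asked for, a point or a joint stands for the part that bears it (a point fixed in the world has none). Each returns a list of dicts, best first, with "p" (0 to 1); they miss things now and then, are a little off and sometimes report something else, mostly with a low value. They report only what shows in the picture. A call takes as long as a camera call. They do not tell look-alikes from the thing itself.
- models.cut_out(camera, label): "region" (400x640 bool, what is visible of it) and "box" ([left, top, right, bottom] in pixels, round what is visible of it).
The state is a dict: "clock": time; "joints": joint angles; "qd": joint speeds; "effort": joint torques, N m; "eef_pos": TCP position; "eef_rot": TCP orientation; "wrist_force": force on the tool from outside, world axes, zero at the start; "moment": the same for the moment, N m; "finger_gap": finger opening in mm; "finger_force": force on a finger pad.
Only numpy, scipy, OpenCV 4.12 (cv2) and the standard library are available. Lean on these libraries where they do the work, as an engineer would, in place of code of your own. Each camera call takes 0.05 s, during which the arm holds its last target. There are 200 camera calls.

## Working session

There is one attempt and no reset: what is moved stays moved. The work goes in short steps, Python scripts to look and compute and a tool call to move; the robot and the scene stay as the last step left them, time stands still between calls to the robot, and variables do not carry over. Pictures are saved under pics/ and viewed, at most 14 in all, crops included, and the job is handed in when it is done.

Besides the shell and the picture viewer there is one more tool, called after "Request:" as name([rows], argument=value, ...), one row to a line, values as JSON. carry_out: Moves the arm, as the interface text tells. Its arguments: {"type":"object","properties":{"deltas":{"type":"array"},"newtons":{"type":"number"}},"required":["deltas"]}

```bash
ls; mkdir -p pics
python3 - <<'E'
from cell import read_state, viewer, manip, models
import cv2
s=read_state(); print({k:s[k] for k in ('clock','eef_pos','eef_rot','finger_gap','wrist_force')})
for n in ('side','top','wrist'):
    print(n,viewer.camera_params(n))
    cv2.imwrite(f'pics/a_{n}.png',viewer.camera(n)[:,:,::-1])
E
```

```text
pics
{'clock': 0.0, 'eef_pos': array([193.02850191, 514.72148747, 180.29934206]), 'eef_rot': array([-3.14048519e+00, -5.28159467e-05,  2.78284460e+00]), 'finger_gap': 94.08376313047417, 'wrist_force': array([-0.70884796, -0.62628944, -0.62068156])}
side {'fovy': 43.06814131612918, 'cx': 323.5480833625262, 'cy': 197.70934577207015, 'eye': array([ 135.29649833, -996.14734543, 1024.21504553]), 'attitude': array([ 0.87934763, -0.00569656, -0.40143281])}
top {'fovy': 56.8685182282917, 'cx': 323.1970689972114, 'cy': 200.9330009035425, 'eye': array([ 424.53792394,   11.41563869, 1368.71507344]), 'attitude': array([ 0.10337768,  0.01780777, -1.58424507])}
wrist {'fovy': 71.66190515946947, 'cx': 320.1283691127439, 'cy': 200.6650132305753, 'T_tool_cam': array([[ 2.91269797e-04,  9.59700657e-01,  2.81024136e-01,
         8.16418987e+01],
       [ 9.99999754e-01, -4.58906592e-04,  5.30713251e-04,
         6.46361056e-01],
       [ 6.38289684e-04,  2.81023912e-01, -9.59700554e-01,
        -2.04564489e+02],
       [ 0.00000000e+00,  0.00000000e+00,  0.00000000e+00,
         1.00000000e+00]])}
```

View pics/a_top.png

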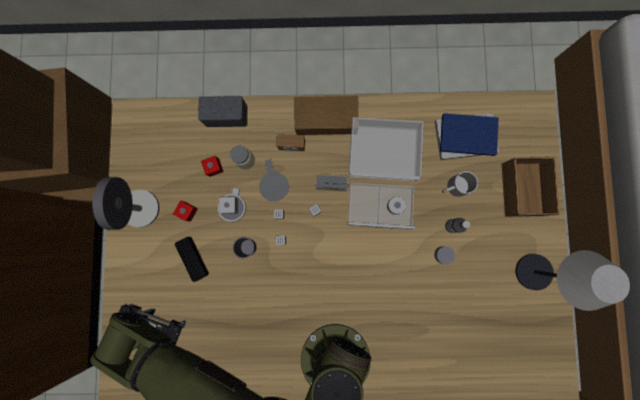

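View pics/a_side.png

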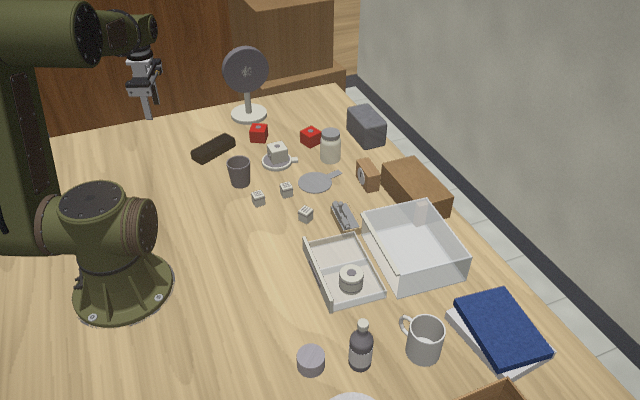

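```bash
cat > h.py <<'E'
from cell import read_state, viewer, manip, models
import numpy as np, cv2
from scipy.spatial.transform import Rotation as R
def cam(name):
    p=viewer.camera_params(name); f=200/np.tan(np.radians(p['fovy'])/2)
    if 'eye' in p: return f,p['cx'],p['cy'],R.from_euler('xyz',p['attitude']).as_matrix(),np.array(p['eye'])
    s=read_state(); Rt=R.from_euler('xyz',s['eef_rot']).as_matrix(); T=np.array(p['T_tool_cam'])
    return f,p['cx'],p['cy'],Rt@T[:3,:3],Rt@T[:3,3]+s['eef_pos']
def proj(c,P):
    f,cx,cy,Rm,e=c; q=(np.atleast_2d(P)-e)@Rm
    return np.c_[cx+f*q[:,0]/-q[:,2], cy-f*q[:,1]/-q[:,2]]
def ray(c,uv):
    f,cx,cy,Rm,e=c; d=Rm@np.array([(uv[0]-cx)/f,-(uv[1]-cy)/f,-1.]); return e,d/np.linalg.norm(d)
def onz(c,uv,z):
    e,d=ray(c,uv); return e+d*(z-e[2])/d[2]
def tri(rays):
    A=np.zeros((3,3));b=np.zeros(3)
    for e,d in rays:
        M=np.eye(3)-np.outer(d,d);A+=M;b+=M@e
    x=np.linalg.solve(A,b); return x,max(np.linalg.norm((np.eye(3)-np.outer(d,d))@(x-e)) for e,d in rays)
def snap(name,fn=None):
    c=cam(name); im=viewer.camera(name)
    if fn: cv2.imwrite('pics/'+fn,im[:,:,::-1])
    return c,im
def cen(r):
    y,x=np.nonzero(r); return np.array([x.mean(),y.mean()])
def togo(target):
    "shift in tool axes from the measured TCP to target (world mm)"
    s=read_state(); return R.from_euler('xyz',s['eef_rot']).as_matrix().T@(np.array(target)-s['eef_pos'])
E
python3 - <<'E'
from h import *
for n in ('top','side'):
    c,im=snap(n)
    for l in ['organiser','tray','round_center','square_center','base_top','rest_top','cart0_center','knob','bolt','cup','jar','cream','lotion','clock','mug','case']:
        try: D=models.cut_out(n,l)
        except Exception as ex: print(l,ex); continue
        for d in D[:5]:
            if d['p']<.25: continue
            u=cen(d['region']); print(n,l,round(d['p'],2),d['box'],u.round(1),onz(c,u,20)[:2].round())
E
```

```text
top organiser 0.9 [314.2, 117.0, 422.1, 229.5] [380.2 169.9] [ 677. -179.]
top organiser 0.46 [219.5, 194.4, 239.3, 213.0] [228.  204.4] [557. 384.]
top tray 0.79 [347.7, 179.0, 414.8, 228.1] [379.5 205.5] [ 545. -172.]
top round_center 0.67 [217.5, 193.1, 241.4, 212.7] [228.  204.7] [556. 384.]
top round_center 0.62 [388.1, 197.3, 407.3, 214.9] [395.8 204.7] [ 547. -232.]
top square_center 0.9 [218.7, 193.3, 237.5, 215.0] [228.2 204.9] [556. 384.]
top square_center 0.89 [200.5, 153.4, 222.8, 177.0] [211.6 165.4] [705. 448.]
top square_center 0.6 [176.0, 201.2, 198.1, 218.7] [186.  210.1] [538. 540.]
top base_top 0.53 [220.2, 190.6, 245.1, 223.1] [235.6 206.9] [548. 356.]
top rest_top 0.97 [258.1, 159.5, 291.6, 203.1] [273.7 183.7] [632. 216.]
top cart0_center 0.62 [308.1, 206.4, 324.2, 215.5] [315.2 209.2] [535.  63.]
top bolt 0.72 [314.8, 117.8, 424.2, 230.0] [380.  170.3] [ 675. -178.]
top cup 0.7 [235.5, 236.6, 257.6, 256.4] [244.3 246.9] [401. 323.]
top jar 0.57 [229.5, 145.0, 252.8, 169.1] [241.9 156.3] [737. 335.]
top cream 0.57 [433.9, 245.3, 456.0, 266.0] [444.6 254.1] [ 366
[... 1553 characters left out ...]
[227.5, 155.1, 249.1, 190.5] [238.6 170.4] [410. 358.]
side jar 0.78 [319.2, 127.7, 341.0, 163.5] [329.9 145.1] [750. 379.]
side cream 0.69 [298.6, 344.7, 325.8, 377.0] [310.3 359.9] [ 364. -395.]
side cream 0.34 [398.9, 313.4, 448.2, 369.7] [423.4 338.6] [ 628. -445.]
side lotion 0.91 [345.8, 317.1, 375.3, 374.0] [360.5 346.9] [ 483. -408.]
side clock 0.95 [355.0, 158.5, 380.4, 192.2] [367.6 174.2] [796. 174.]
side clock 0.53 [400.9, 311.7, 448.4, 367.7] [423.4 338.5] [ 628. -445.]
side clock 0.45 [303.1, 231.0, 386.0, 311.1] [341.4 270.3] [ 540. -178.]
side mug 0.96 [401.2, 313.9, 449.0, 366.3] [423.2 338.5] [ 628. -444.]
side case 0.8 [193.8, 131.9, 238.7, 165.4] [212.8 148.2] [362. 519.]
```

Run:
```python
import cv2
a=cv2.imread('pics/a_top.png');b=cv2.imread('pics/a_side.png')
x=cv2.resize(a[105:265,190:440],(800,512),interpolation=cv2.INTER_CUBIC)
cv2.imwrite('pics/b1.png',x)
```

```text
(no output)
```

View pics/b1.png

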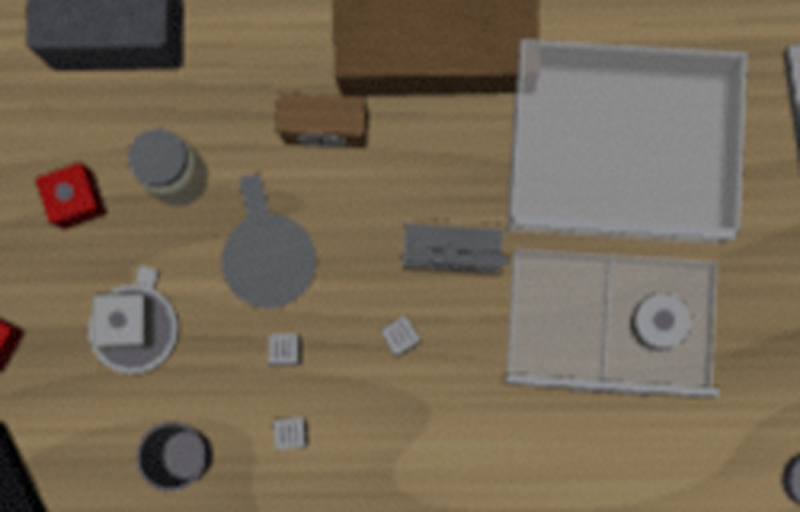

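Request:
carry_out([
  {"dp": [-100,-30,-80],"roll": -7,"gripper": 1},
  {"dp": [-433,-110,-100],"roll": -20.5,"gripper": 1},
  {"dp": [-433,-110,-100],"roll": -20.5,"gripper": 1},
  {"dp": [-433,-110,-100],"roll": -20.5,"gripper": 1},
  {"dp": [-433,-110,-100],"roll": -20.5,"gripper": 1},
  {"dp": [-433,-110,-100],"roll": -20.5,"gripper": 1},
  {"dp": [-433,-110,-100],"roll": -20.5,"gripper": 1},
  {"dp": [-433,-110,-100],"roll": -20.5,"gripper": 1},
  {"dp": [-433,-110,-100],"roll": -20.5,"gripper": 1},
  {"dp": [-433,-110,-100],"roll": -20.5,"gripper": 1},
  {"dp": [-433,-110,-100],"roll": -20.5,"gripper": 1},
  {"dp": [-433,-110,-100],"roll": -20.5,"gripper": 1},
])

```text
clock: 2.85
eef_pos: [563.6, 256.2, 281.2]
eef_rot: [-3.141, 0.001, 3.137]
wrist_force: [0.2, 0.2, -0.9]
finger_gap: 94.0
finger_force: 0.0
```

```bash
cat > look.py <<'E'
import sys; from h import *
c,im=snap('wrist',sys.argv[1]+'.png'); np.save(sys.argv[1]+'.npy',np.array([*c[:3],*c[3].ravel(),*c[4]]))
s=read_state(); print(round(s['clock'],2),s['eef_pos'].round(1),s['eef_rot'].round(3))
for l in sys.argv[2:]:
    for d in models.cut_out('wrist',l)[:5]:
        if d['p']<.2: continue
        u=cen(d['region']); b=np.array(d['box']); 
        y,x=np.nonzero(d['region']); rr=cv2.minAreaRect(np.c_[x,y].astype(np.float32))
        print(l,round(d['p'],2),b,u.round(1),'z0:',onz(c,u,0)[:2].round(),'z40',onz(c,u,40)[:2].round(),'rect',np.round(rr[1]),round(rr[2]))
E
python3 look.py w1 square_center base_top rest_top cart0_center knob
```

```text
2.9 [563.1 256.8 280.8] [-3.141  0.     3.136]
square_center 0.79 [463.8 126.7 528.  177.6] [496.2 152.5] z0: [539. 562.] z40 [534. 537.] rect [50. 44.] 32
square_center 0.74 [374.6 146.2 422.9 187.4] [397.7 165.3] z0: [560. 393.] z40 [554. 382.] rect [40. 44.] 90
square_center 0.71 [406.2 220.9 450.4 262.3] [431.1 242. ] z0: [708. 467.] z40 [689. 450.] rect [48. 26.] 51
square_center 0.58 [360.6 127.2 419.4 200.9] [382.2 155. ] z0: [542. 365.] z40 [537. 356.] rect [50. 73.] 29
square_center 0.48 [  0.8 109.3 142.3 211.1] [ 76.1 158.8] z0: [ 546. -171.] z40 [ 541. -136.] rect [148.  95.] 4
base_top 0.63 [360.9 127.  421.5 203.2] [382.6 155. ] z0: [542. 365.] z40 [537. 356.] rect [54. 73.] 40
rest_top 0.7 [271.  171.1 334.  252.4] [301.9 205.5] z0: [634. 222.] z40 [621. 225.] rect [80. 59.] 47
cart0_center 0.75 [188.8 139.5 219.4 166.1] [204.7 152.4] z0: [536.  56.] z40 [532.  72.] rect [24. 28.] 56
cart0_center 0.24 [  1.5 111.3 141.4 212.2] [ 76.2 158.8] z0: [ 546. -171.] z40 [ 541. -136.] rect [148.  95.] 4
knob 0.47 [156.4 207.3 174.7 219.9] [161.5 211.7] z0: [645. -38.] z40 [631. -13.] rect [10. 18.] 45
```

View pics/w1.png

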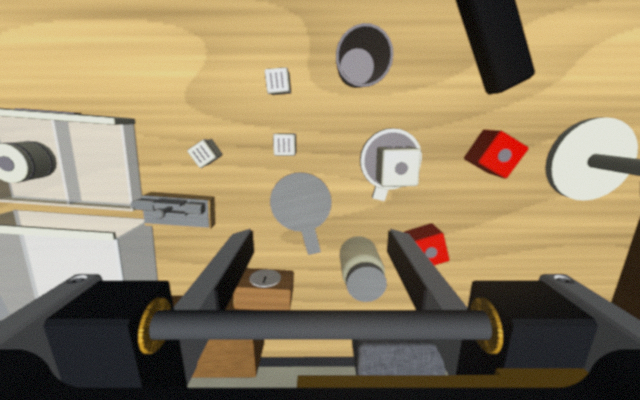

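Run:
```python
from h import *
a=np.load('w1.npy'); c=(*a[:3],a[3:12].reshape(3,3),a[12:])
for n,u,z in [('sq',(400.5,168),66),('base',(390.5,160),14),('rest',(301,201.5),6),('c0',(277.5,79),40),('c1',(285,144),40),('c2',(202,152),40)]:
    print(n,onz(c,u,z).round(1))
t=(555,374,200); print(togo(t).round(1))
# top face edges of square
im=cv2.imread('pics/w1.png'); cv2.imwrite('pics/w1c.png',cv2.resize(im[60:260,150:450],(800,533),interpolation=cv2.INTER_CUBIC))
```

```text
sq [553.7 379.   66. ]
base [548.8 376.   14. ]
rest [624.2 221.4   6. ]
c0 [424.1 193.6  40. ]
c1 [519.1 200.9  40. ]
c2 [531.1  68.   40. ]
[  3.7 112.9  80.8]
```

View pics/w1c.png

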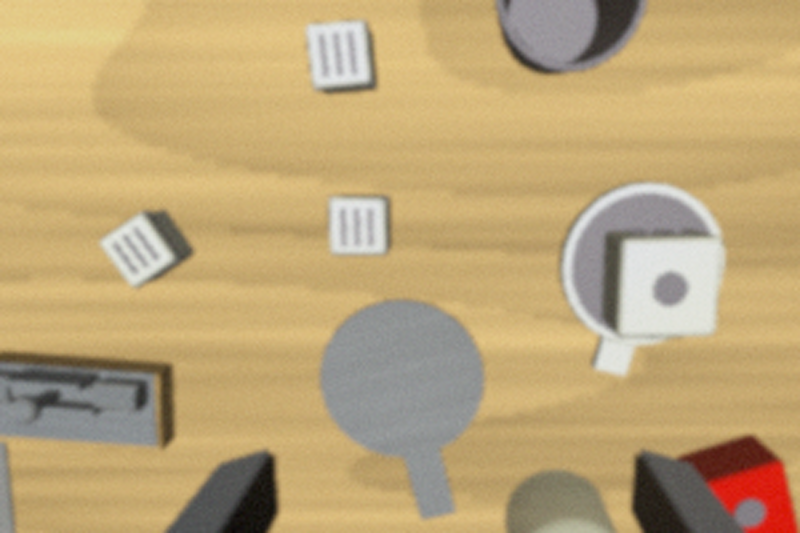

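Request:
carry_out([
  {"dp": [7,40,30],"roll": 0,"gripper": 1},
  {"dp": [7,80,60],"roll": 0,"gripper": 1},
  {"dp": [7,116,81],"roll": 0,"gripper": 1},
  {"dp": [7,116,81],"roll": 0,"gripper": 1},
  {"dp": [7,116,81],"roll": 0,"gripper": 1},
  {"dp": [7,116,81],"roll": 0,"gripper": 1},
])

```text
clock: 3.65
eef_pos: [552.2, 376.6, 200.0]
eef_rot: [-3.141, -0.0, -3.14]
wrist_force: [-0.4, -0.4, 0.0]
finger_gap: 93.6
finger_force: 0.0
```

```bash
python3 look.py w2 square_center base_top rest_top cart0_center
python3 - <<'E'
import cv2
im=cv2.imread('pics/w2.png'); cv2.imwrite('pics/w2c.png',cv2.resize(im[80:300,140:440],(800,587),interpolation=cv2.INTER_CUBIC))
E
```

```text
3.7 [552.9 375.8 201. ] [3.141e+00 1.000e-03 3.141e+00]
square_center 0.91 [298.8 159.4 347.7 212.4] [322.6 184.8] z0: [564. 380.] z40 [555. 380.] rect [51. 45.] 90
square_center 0.66 [338.8 247.1 392.2 304.1] [365.5 276.7] z0: [720. 452.] z40 [695. 445.] rect [51. 40.] 72
square_center 0.59 [225.6   8.6 295.7  90.9] [261.8  50.2] z0: [383. 300.] z40 [392. 307.] rect [74. 80.] 4
base_top 0.66 [286.4 136.5 357.9 226.1] [317.4 167.1] z0: [538. 373.] z40 [531. 373.] rect [69. 76.] 51
rest_top 0.7 [185.  188.2 257.2 280.2] [216.  219.8] z0: [620. 215.] z40 [606. 231.] rect [93. 66.] 37
cart0_center 0.85 [ 70.6 151.7 122.1 183.8] [ 95.8 166.4] z0: [537.  47.] z40 [531.  80.] rect [35. 42.] 54
cart0_center 0.69 [3.914e+02 1.000e-01 4.836e+02 9.970e+01] [441.4  44.3] z0: [376. 535.] z40 [385. 519.] rect [109.  64.] 70
```

View pics/w2c.png

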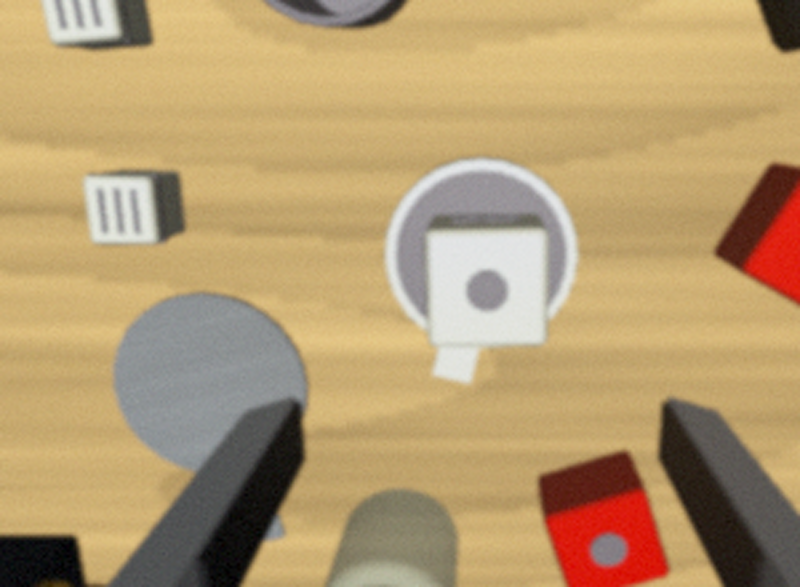

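```bash
cat >> h.py <<'E'
def ld(n):
    a=np.load(n+'.npy'); return (*a[:3],a[3:12].reshape(3,3),a[12:])
E
python3 - <<'E'
from h import *
A,B=ld('w1'),ld('w2')
for n,u,v,z in [('sq',(401.6,168.4),(322.6,188.7),66),('base',(390.4,158.3),(320.6,174.1),14),('c1',(284.6,144.4),(185.4,158.7),40),('rest',(300.7,201.4),(218.8,223.2),6)]:
    x,r=tri([ray(A,u),ray(B,v)]); print(n,x.round(1),round(r,1),onz(A,u,z)[:2].round(1),onz(B,v,z)[:2].round(1))
print(togo((553,380,30)).round(1))
E
```

```text
sq [553.7 379.9  68.5] 0.2 [554.3 380.7] [554.1 379.9]
base [546.8 377.4   7.1] 0.0 [545.9 375.6] [545.4 377.4]
c1 [519.8 200.5  41.8] 0.2 [519.7 200.2] [520.3 199.7]
rest [624.1 220.8   5.1] 0.1 [624.  220.9] [623.7 221.1]
[  0.9   4.8 171.3]
```

Request:
carry_out([
  {"dp": [-1,4,41],"roll": 0,"gripper": 1},
  {"dp": [-1,4,82],"roll": 0,"gripper": 1},
  {"dp": [-1,4,123],"roll": 0,"gripper": 1},
  {"dp": [-1,4,155],"roll": 0,"gripper": 1},
  {"dp": [-1,4,171],"roll": 0,"gripper": 1},
  {"dp": [-1,4,171],"roll": 0,"gripper": 1},
  {"dp": [-1,4,171],"roll": 0,"gripper": -0.2},
  {"dp": [-1,4,171],"roll": 0,"gripper": -0.2},
  {"dp": [-1,4,171],"roll": 0,"gripper": -0.2},
  {"dp": [-1,4,171],"roll": 0,"gripper": -0.2},
  {"dp": [-1,4,171],"roll": 0,"gripper": -0.2},
  {"dp": [-1,4,171],"roll": 0,"gripper": -0.2},
], newtons=30)

```text
clock: 4.9
eef_pos: [554.3, 380.0, 29.6]
eef_rot: [3.141, 0.001, 3.141]
wrist_force: [0.5, 1.6, 8.5]
finger_gap: 58.0
finger_force: 30.4
```

Request:
carry_out([
  {"dp": [0,0,-30],"roll": 0,"gripper": -0.2},
  {"dp": [0,0,-60],"roll": 0,"gripper": -0.2},
  {"dp": [-15,-35,-70],"roll": 0,"gripper": -0.2},
  {"dp": [-32,-70,-70],"roll": 0,"gripper": -0.2},
  {"dp": [-48,-106,-70],"roll": 0,"gripper": -0.2},
  {"dp": [-64,-142,-70],"roll": 0,"gripper": -0.2},
  {"dp": [-70,-159,-70],"roll": 0,"gripper": -0.2},
  {"dp": [-70,-159,-70],"roll": 0,"gripper": -0.2},
  {"dp": [-70,-159,-70],"roll": 0,"gripper": -0.2},
])

```text
clock: 5.65
eef_pos: [624.0, 220.2, 98.8]
eef_rot: [3.142, -0.0, 3.139]
wrist_force: [-0.5, 0.8, -1.2]
finger_gap: 57.7
finger_force: 30.0
```

Request:
carry_out([
  {"dp": [0,0,35],"roll": 0,"gripper": -0.2},
  {"dp": [0,0,60],"roll": 0,"gripper": -0.2},
  {"dp": [0,0,77],"roll": 0,"gripper": -0.2},
  {"dp": [0,0,77],"roll": 0,"gripper": -0.2},
  {"dp": [0,0,77],"roll": 0,"gripper": -0.2},
  {"dp": [0,0,77],"roll": 0,"gripper": 1},
  {"dp": [0,0,77],"roll": 0,"gripper": 1},
  {"dp": [0,0,77],"roll": 0,"gripper": 1},
  {"dp": [0,0,77],"roll": 0,"gripper": 1},
  {"dp": [0,0,45],"roll": 0,"gripper": 1},
  {"dp": [0,0,5],"roll": 0,"gripper": 1},
  {"dp": [0,0,-70],"roll": 0,"gripper": 1},
])

```text
clock: 6.65
eef_pos: [623.2, 220.7, 136.3]
eef_rot: [-3.141, -0.002, 3.141]
wrist_force: [0.7, -0.3, 0.9]
finger_gap: 93.8
finger_force: 0.0
```

Request:
carry_out([
  {"dp": [0,0,-40],"roll": 0,"gripper": 1},
  {"dp": [50,-371,-110],"roll": 0,"gripper": 1},
  {"dp": [50,-371,-110],"roll": 0,"gripper": 1},
  {"dp": [50,-371,-110],"roll": 0,"gripper": 1},
  {"dp": [50,-371,-110],"roll": 0,"gripper": 1},
  {"dp": [50,-371,-110],"roll": 0,"gripper": 1},
  {"dp": [50,-371,-110],"roll": 0,"gripper": 1},
  {"dp": [50,-371,-110],"roll": 0,"gripper": 1},
  {"dp": [50,-371,-110],"roll": 0,"gripper": 1},
  {"dp": [50,-371,-110],"roll": 0,"gripper": 1},
  {"dp": [50,-371,-110],"roll": 0,"gripper": 1},
  {"dp": [50,-371,-110],"roll": 0,"gripper": 1},
])

```text
clock: 7.65
eef_pos: [573.2, -152.4, 246.2]
eef_rot: [-3.141, 0.001, 3.137]
wrist_force: [0.3, 0.5, -0.8]
finger_gap: 94.2
finger_force: 0.0
```

```bash
python3 look.py w3 round_center square_center tray organiser knob cart0_center
python3 - <<'E'
import cv2
im=cv2.imread('pics/w3.png'); cv2.imwrite('pics/w3c.png',cv2.resize(im,(800,500),interpolation=cv2.INTER_CUBIC))
E
```

```text
7.7 [ 573.4 -150.6  245.7] [3.142 0.    3.139]
round_center 0.85 [247.7 136.8 291.6 180.9] [269.2 156.6] z0: [ 549. -235.] z40 [ 544. -227.] rect [44. 46.] 90
square_center 0.76 [525.5 184.2 593.4 226.5] [559.9 205.1] z0: [633. 255.] z40 [621. 219.] rect [43. 67.] 90
tray 0.93 [221.3  94.9 395.9 208.3] [309.2 151.6] z0: [ 541. -170.] z40 [ 537. -168.] rect [174. 106.] 5
tray 0.68 [ 61.3 177.5 167.3 242.1] [112.  206.8] z0: [ 633. -508.] z40 [ 621. -477.] rect [ 58. 102.] 74
organiser 0.91 [210.6  93.4 456.4 355.5] [316.6 213. ] z0: [ 646. -159.] z40 [ 632. -158.] rect [247. 252.] 4
knob 0.44 [423.4 205.1 442.4 219.9] [432.3 211.8] z0: [645.  40.] z40 [631.  23.] rect [18. 11.] 45
knob 0.32 [219.8  92.7 396.  211.2] [309.5 151.4] z0: [ 541. -169.] z40 [ 537. -168.] rect [174. 106.] 4
knob 0.29 [567.1 238.8 640.  305.6] [608.2 266.9] z0: [752. 372.] z40 [729. 325.] rect [85. 46.] 27
```

View pics/w3c.png

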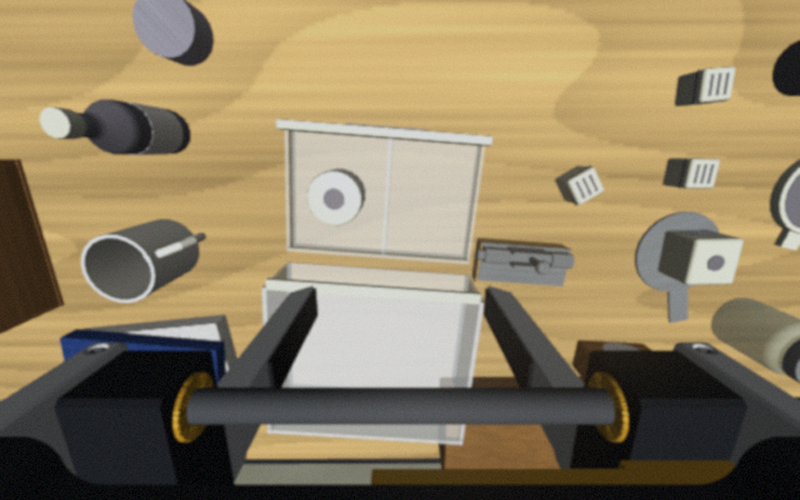

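Run:
```python
from h import *
C=ld('w3'); f=lambda u,v,z: onz(C,(u/1.25,v/1.25),z)
a,b=f(277,122,55),f(491,139,55); print('panel',a.round(1),b.round(1),np.linalg.norm(a-b),np.arctan2(*(b-a)[[0,1]]))
a,b=f(267,285,92),f(481,299,92); print('org',a.round(1),b.round(1),np.linalg.norm(a-b),np.arctan2(*(b-a)[[0,1]]))
print('round',f(333,198,60).round(1))
print('div',f(390,138,33).round(1),f(385,254,33).round(1))
im=cv2.imread('pics/w3.png'); 
x=cv2.resize(im[85:245,210:470],(800,492),interpolation=cv2.INTER_CUBIC); cv2.imwrite('pics/w3d.png',x)
```

```text
panel [ 463.  -284.1   55. ] [481.4 -53.1  55. ] 231.75719058334658 0.07943926576599086
org [ 635.9 -300.7   92. ] [653.7 -61.6  92. ] 239.72427129116812 0.07439089994359797
round [ 544.  -227.8   60. ]
div [ 479.2 -163.6   33. ] [ 618.3 -171.7   33. ]
```

View pics/w3d.png

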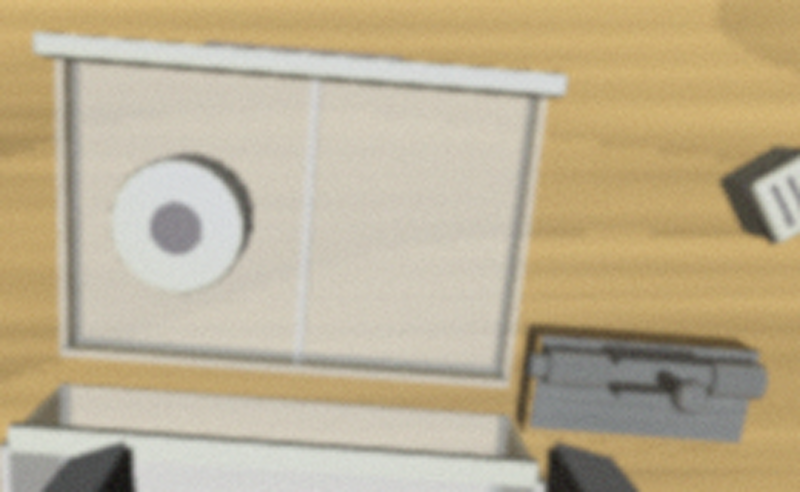

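Request:
carry_out([
  {"dp": [15,-38,0],"roll": 4.2,"gripper": 0.53},
  {"dp": [29,-77,30],"roll": 4.2,"gripper": 0.53},
  {"dp": [29,-77,66],"roll": 4.2,"gripper": 0.53},
  {"dp": [29,-77,66],"roll": 4.2,"gripper": 0.53},
  {"dp": [29,-77,66],"roll": 4.2,"gripper": 0.53},
  {"dp": [29,-77,66],"roll": 4.2,"gripper": 0.53},
])

```text
clock: 8.5
eef_pos: [545.4, -226.2, 181.5]
eef_rot: [-3.141, 0.002, 3.068]
wrist_force: [0.1, 0.6, -0.3]
finger_gap: 71.9
finger_force: 0.0
```

```bash
python3 look.py w4 round_center tray
python3 - <<'E'
import cv2
im=cv2.imread('pics/w4.png'); cv2.imwrite('pics/w4c.png',cv2.resize(im[60:260,190:490],(800,533),interpolation=cv2.INTER_CUBIC))
E
```

```text
8.55 [ 545.7 -226.2  182. ] [-3.141e+00  3.000e-03  3.069e+00]
round_center 0.64 [295.8 158.3 344.2 210.3] [319.6 185.1] z0: [ 554. -227.] z40 [ 545. -227.] rect [53. 49.] 90
round_center 0.23 [518.3 141.  565.  175.7] [542.9 157.7] z0: [538.  84.] z40 [530.  53.] rect [36. 45.] 63
tray 0.58 [265.6 115.6 470.3 234.1] [364.9 174.6] z0: [ 544. -162.] z40 [ 535. -168.] rect [118. 202.] 90
```

View pics/w4c.png

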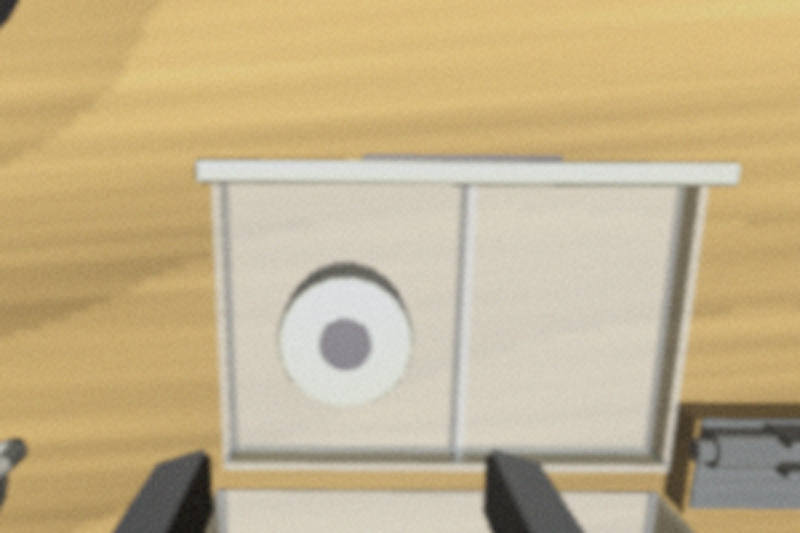

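Run:
```python
from h import *
A,B=ld('w3'),ld('w4')
for n,u,v,z in [('round',(267.2,159.1),(319.4,189),60),('pl',(221.05,95.7),(263.9,120),55),('pr',(393.9,109.4),(467.5,121.9),55)]:
    x,r=tri([ray(A,u),ray(B,v)]); print(n,x.round(1),round(r,1),onz(A,u,z)[:2].round(1),onz(B,v,z)[:2].round(1))
g=lambda u,v,z:onz(B,(190+u/2.667,60+v/2.667),z)
p,q=g(197,160,55),g(740,165,55); print(np.linalg.norm(p-q),np.arctan2(*(q-p)[[0,1]]),((p+q)/2).round(1))
print('div',g(467,186,33).round(1),g(458,460,33).round(1)); p,q=g(228,467,33),g(668,470,33);print('back',p.round(1),q.round(1),np.arctan2(*(q-p)[[0,1]]))
for z in(80,):print('knob',onz(A,(434.2,212.7),z).round(1))
print(togo((545,-226,25)).round(1))
```

```text
round [ 545.  -226.8   59.3] 0.1 [ 545.  -226.7] [ 544.8 -226.8]
pl [ 460.3 -284.5   55. ] 0.2 [ 460.6 -284.6] [ 460.1 -284.4]
pr [479.1 -52.2  56.5] 0.0 [479.  -51.8] [479.2 -51.4]
233.75617090506594 0.08172866571092449 [ 469.7 -168.    55. ]
div [ 480.4 -165.6   33. ] [ 617.1 -173.9   33. ]
back [ 612.4 -292.6   33. ] [630.5 -65.8  33. ] 0.07972764605216193
knob [618.7   8.6  80. ]
[  1.    0.5 156.6]
```

Request:
carry_out([
  {"dp": [1,0,41],"roll": 0,"gripper": 0.53},
  {"dp": [1,0,82],"roll": 0,"gripper": 0.53},
  {"dp": [1,0,120],"roll": 0,"gripper": 0.53},
  {"dp": [1,0,145],"roll": 0,"gripper": 0.53},
  {"dp": [1,0,156],"roll": 0,"gripper": 0.53},
  {"dp": [1,0,156],"roll": 0,"gripper": 0.53},
  {"dp": [1,0,156],"roll": 0,"gripper": -0.2},
  {"dp": [1,0,156],"roll": 0,"gripper": -0.2},
  {"dp": [1,0,156],"roll": 0,"gripper": -0.2},
  {"dp": [1,0,156],"roll": 0,"gripper": -0.2},
  {"dp": [1,0,120],"roll": 0,"gripper": -0.2},
  {"dp": [1,0,80],"roll": 0,"gripper": -0.2},
])

```text
clock: 9.65
eef_pos: [542.3, -226.4, 99.3]
eef_rot: [3.14, -0.004, 3.067]
wrist_force: [-0.5, -0.9, -1.6]
finger_gap: 61.2
finger_force: 30.0
```

Request:
carry_out([
  {"dp": [0,0,-40],"roll": 0,"gripper": -0.2},
  {"dp": [3,36,-55],"roll": 0,"gripper": -0.2},
  {"dp": [6,76,-55],"roll": 0,"gripper": -0.2},
  {"dp": [9,116,-55],"roll": 0,"gripper": -0.2},
  {"dp": [12,156,-55],"roll": 0,"gripper": -0.2},
  {"dp": [15,196,-55],"roll": 0,"gripper": -0.2},
  {"dp": [18,236,-55],"roll": 0,"gripper": -0.2},
  {"dp": [21,276,-55],"roll": 0,"gripper": -0.2},
  {"dp": [24,316,-55],"roll": 0,"gripper": -0.2},
  {"dp": [27,356,-55],"roll": 0,"gripper": -0.2},
  {"dp": [30,396,-55],"roll": 0,"gripper": -0.2},
  {"dp": [33,436,-55],"roll": 0,"gripper": -0.2},
])

```text
clock: 10.65
eef_pos: [542.6, 212.3, 155.6]
eef_rot: [3.141, 0.001, 3.067]
wrist_force: [1.5, -0.2, -0.5]
finger_gap: 61.1
finger_force: 30.0
```

```bash
python3 -c "
from h import *
s=read_state();print(s['finger_gap'],s['eef_pos'],togo((546,377,100)).round(1))"
```

```text
61.129048837894885 [542.59055172 212.30635379 155.63723724] [  8.9 164.5  55.7]
```

Request:
carry_out([
  {"dp": [2,40,0],"roll": 0,"gripper": -0.2},
  {"dp": [5,80,0],"roll": 0,"gripper": -0.2},
  {"dp": [7,120,10],"roll": 0,"gripper": -0.2},
  {"dp": [9,155,30],"roll": 0,"gripper": -0.2},
  {"dp": [9,164.5,50],"roll": 0,"gripper": -0.2},
  {"dp": [9,164.5,80],"roll": 0,"gripper": -0.2},
  {"dp": [9,164.5,105],"roll": 0,"gripper": -0.2},
  {"dp": [9,164.5,118],"roll": 0,"gripper": -0.2},
  {"dp": [9,164.5,123],"roll": 0,"gripper": -0.2},
  {"dp": [9,164.5,123],"roll": 0,"gripper": -0.2},
  {"dp": [9,164.5,123],"roll": 0,"gripper": -0.2},
])

```text
clock: 11.57
eef_pos: [546.8, 375.1, 33.0]
eef_rot: [3.141, 0.001, 3.067]
wrist_force: [0.6, 0.1, -1.5]
finger_gap: 61.6
finger_force: 30.0
```

Request:
carry_out([
  {"dp": [0,1,1],"roll": 0,"gripper": -0.2},
  {"dp": [0,1,1],"roll": 0,"gripper": 1},
  {"dp": [0,1,1],"roll": 0,"gripper": 1},
  {"dp": [0,1,1],"roll": 0,"gripper": 1},
  {"dp": [0,1,-30],"roll": 0,"gripper": 1},
  {"dp": [0,1,-70],"roll": 0,"gripper": 1},
  {"dp": [0,1,-110],"roll": 0,"gripper": 1},
  {"dp": [-20,-25,-140],"roll": 0,"gripper": 1},
  {"dp": [-40,-60,-155],"roll": 0,"gripper": 1},
  {"dp": [-63,-92,-155],"roll": 0,"gripper": 1},
  {"dp": [-88,-125,-155],"roll": 0,"gripper": 1},
  {"dp": [-89,-148,-155],"roll": 0,"gripper": 1},
])

```text
clock: 12.57
eef_pos: [626.3, 217.3, 186.7]
eef_rot: [-3.141, 0.001, 3.065]
wrist_force: [-0.7, -0.4, -0.2]
finger_gap: 94.4
finger_force: 0.0
```

```bash
python3 look.py w5 round_center square_center base_top rest_top cart0_center
```

```text
12.62 [625.6 214.4 186.5] [-3.141  0.     3.063]
round_center 0.92 [413.6  82.7 483.2 139. ] [450.8 108.7] z0: [545. 399.] z40 [545. 381.] rect [57. 68.] 90
square_center 0.93 [536.1  55.2 632.6 120.5] [582.1  89.6] z0: [534. 570.] z40 [535. 535.] rect [72. 78.] 32
square_center 0.88 [299.8 155.4 348.8 206.8] [324.1 181.3] z0: [631. 223.] z40 [622. 223.] rect [51. 47.] 86
square_center 0.59 [456.8 193.  525.8 251.6] [488.9 223.2] z0: [714. 466.] z40 [697. 441.] rect [55. 61.] 71
square_center 0.5 [  0.   79.6 120.8 203.8] [ 55.6 141.1] z0: [ 546. -144.] z40 [ 546. -106.] rect [126. 121.] 90
square_center 0.35 [  0.8  73.3 218.2 322.3] [ 74.8 190.7] z0: [ 617. -141.] z40 [ 610. -103.] rect [218. 243.] 0
base_top 0.83 [396.7  67.5 469.3 170.5] [423.5 118. ] z0: [554. 363.] z40 [553. 349.] rect [97. 71.] 87
rest_top 0.94 [284.  135.  364.1 244.7] [324.1 182.6] z0: [633. 223.] z40 [624. 223.] rect [101.  77.] 44
rest_top 0.59 [170.9 101.5 218.6 139.1] [196.2 119.5] z0: [532.  56.] z40 [534.  73.] rect [37. 35.] 51
rest_top 0.34 [558.5   0.  597.2  13.3] [574.1   4. ] z0: [434. 542.] z40 [446. 510.] rect [11. 36.] 90
cart0_center 0.8 [174.9 100.4 218.  137.5] [195.9 119.4] z0: [532.  56.] z40 [533.  73.] rect [36. 35.] 51
cart0_center 0.6 [263.1   0.  300.9  37.2] [284.5  16.9] z0: [421. 189.] z40 [434. 193.] rect [38. 31.] 83
```

View pics/w5.png

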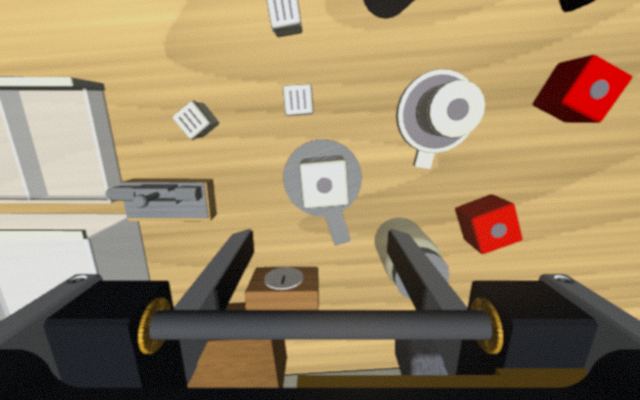

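Run:
```python
from h import *
A,B=ld('w1'),ld('w5')
x=onz(B,(324.3,185),58);print(x.round(1))
print('round',onz(B,(457.5,109.5),66).round(1))
for n,u,v in [('c1',(284.6,144.4),(298,99.5)),('c2',(202,153),(190.5,119))]:
    print(n,tri([ray(A,u),ray(B,v)]),onz(B,v,40).round(1))
print(togo((x[0],x[1],24)).round(1))
```

```text
[622.8 223.   58. ]
round [546.2 377.3  66. ]
c1 (array([520.05714549, 199.13961784,  34.38979627]), np.float64(0.4149428254232908)) [520.3 199.1  40. ]
c2 (array([532.53873535,  67.97896454,  41.88619021]), np.float64(0.5445041159609607)) [532.5  66.5  40. ]
[  0.9   0.9 162.7]
```

Request:
carry_out([
  {"dp": [1,1,41],"roll": 0,"gripper": 1},
  {"dp": [1,1,82],"roll": 0,"gripper": 1},
  {"dp": [1,1,123],"roll": 0,"gripper": 1},
  {"dp": [1,1,152],"roll": 0,"gripper": 1},
  {"dp": [1,1,163],"roll": 0,"gripper": 1},
  {"dp": [1,1,163],"roll": 0,"gripper": 1},
  {"dp": [1,1,163],"roll": 0,"gripper": -0.2},
  {"dp": [1,1,163],"roll": 0,"gripper": -0.2},
  {"dp": [1,1,163],"roll": 0,"gripper": -0.2},
  {"dp": [1,1,163],"roll": 0,"gripper": -0.2},
  {"dp": [1,1,163],"roll": 0,"gripper": -0.2},
  {"dp": [1,1,130],"roll": 0,"gripper": -0.2},
])

```text
clock: 13.87
eef_pos: [620.2, 221.0, 51.4]
eef_rot: [-3.138, -0.008, 3.067]
wrist_force: [-0.6, 0.0, -0.8]
finger_gap: 57.4
finger_force: 0.0
```

```bash
python3 -c "
from h import *
s=read_state();print(s['finger_gap'],s['finger_force'],s['eef_pos'],togo((545.5,-227,150)).round(1))"
```

```text
57.42351609838834 0.0 [620.22190384 220.97073039  51.4392009 ] [  42.  -452.6  -96.8]
```

Request:
carry_out([
  {"dp": [0,0,0],"roll": 0,"gripper": -0.2},
  {"dp": [0,0,0],"roll": 0,"gripper": -0.2},
  {"dp": [0,0,0],"roll": 0,"gripper": -0.2},
], newtons=35)

```text
clock: 14.12
eef_pos: [623.0, 221.8, 56.6]
eef_rot: [3.141, 0.0, 3.067]
wrist_force: [-0.1, 0.5, -0.2]
finger_gap: 38.9
finger_force: 0.0
```

```bash
python3 look.py w6 square_center; python3 -c "
from h import *
print(togo((545.5,-227,150)).round(1))"
```

```text
14.17 [622.7 221.7  56. ] [-3.141e+00 -1.000e-03  3.067e+00]
square_center 0.96 [281.2 178.7 358.9 261. ] [320.  216.7] z0: [635. 221.] z40 [620. 222.] rect [80. 75.] 85
square_center 0.89 [507.7 231.6 621.7 301.8] [564.9 264.4] z0: [707. 474.] z40 [681. 437.] rect [112.  70.] 2
square_center 0.43 [635.4  92.6 640.  102.1] [637.5  99.9] z0: [546. 510.] z40 [545. 467.] rect [11.  4.] 90
[  43.7 -453.2  -94. ]
```

View pics/w6.png

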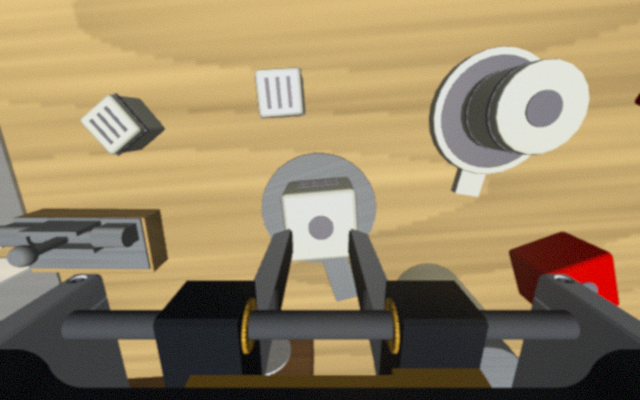

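Request:
carry_out([
  {"dp": [0,0,-25],"roll": 0,"gripper": -0.2},
  {"dp": [0,0,-25],"roll": 0,"gripper": 1},
  {"dp": [0,0,-25],"roll": 0,"gripper": 1},
  {"dp": [0,0,-25],"roll": 0,"gripper": 1},
  {"dp": [0,0,-25],"roll": 0,"gripper": 1},
  {"dp": [0,0,10],"roll": 0,"gripper": 1},
  {"dp": [0,0,33],"roll": 0,"gripper": 1},
  {"dp": [0,0,33],"roll": 0,"gripper": -0.2},
  {"dp": [0,0,33],"roll": 0,"gripper": -0.2},
  {"dp": [0,0,33],"roll": 0,"gripper": -0.2},
  {"dp": [0,0,33],"roll": 0,"gripper": -0.2},
  {"dp": [0,0,33],"roll": 0,"gripper": -0.2},
])

```text
clock: 15.22
eef_pos: [623.7, 222.0, 25.0]
eef_rot: [3.141, 0.002, 3.067]
wrist_force: [1.2, 0.5, 2.1]
finger_gap: 58.0
finger_force: 34.4
```

Request:
carry_out([
  {"dp": [0,0,-30],"roll": 0,"gripper": -0.2},
  {"dp": [0,0,-65],"roll": 0,"gripper": -0.2},
  {"dp": [0,-20,-100],"roll": 0,"gripper": -0.2},
  {"dp": [3,-52,-125],"roll": 0,"gripper": -0.2},
  {"dp": [7,-90,-130],"roll": 0,"gripper": -0.2},
  {"dp": [10,-130,-130],"roll": 0,"gripper": -0.2},
  {"dp": [14,-170,-130],"roll": 0,"gripper": -0.2},
  {"dp": [18,-210,-130],"roll": 0,"gripper": -0.2},
  {"dp": [22,-250,-130],"roll": 0,"gripper": -0.2},
  {"dp": [26,-290,-130],"roll": 0,"gripper": -0.2},
  {"dp": [30,-330,-130],"roll": 0,"gripper": -0.2},
  {"dp": [34,-370,-130],"roll": 0,"gripper": -0.2},
])

```text
clock: 16.22
eef_pos: [561.0, -146.5, 154.5]
eef_rot: [-3.141, 0.001, 3.067]
wrist_force: [1.3, 0.7, -1.5]
finger_gap: 58.1
finger_force: 34.3
```

```bash
python3 -c "
from h import *
s=read_state();print(s['finger_gap'],s['finger_force'],s['eef_pos'],togo((545.5,-227.5,28)).round(1))"
```

```text
58.1252604268041 34.33830621186644 [ 561.02821411 -146.48545061  154.52941417] [  9.6 -81.9 126.5]
```

Request:
carry_out([
  {"dp": [5,-40,0],"roll": 0,"gripper": -0.2},
  {"dp": [9,-75,0],"roll": 0,"gripper": -0.2},
  {"dp": [9.5,-82,20],"roll": 0,"gripper": -0.2},
  {"dp": [9.5,-82,60],"roll": 0,"gripper": -0.2},
  {"dp": [9.5,-82,95],"roll": 0,"gripper": -0.2},
  {"dp": [9.5,-82,117],"roll": 0,"gripper": -0.2},
  {"dp": [9.5,-82,126],"roll": 0,"gripper": -0.2},
  {"dp": [9.5,-82,127],"roll": 0,"gripper": -0.2},
  {"dp": [9.5,-82,127.5],"roll": 0,"gripper": -0.2},
  {"dp": [9.5,-82,127.5],"roll": 0,"gripper": 0.53},
  {"dp": [9.5,-82,127.5],"roll": 0,"gripper": 0.53},
  {"dp": [9.5,-82,127.5],"roll": 0,"gripper": 0.53},
])

```text
clock: 17.22
eef_pos: [546.4, -225.8, 26.8]
eef_rot: [-3.141, 0.001, 3.067]
wrist_force: [0.1, 0.0, -0.1]
finger_gap: 70.9
finger_force: 0.0
```

Request:
carry_out([
  {"dp": [0,0,-40],"roll": 0,"gripper": 0.53},
  {"dp": [0,0,-80],"roll": 0,"gripper": 0.53},
  {"dp": [4,30,-105],"roll": -6,"gripper": 0.53},
  {"dp": [9,68,-115],"roll": -13,"gripper": 0.53},
  {"dp": [13,106,-120],"roll": -20,"gripper": 0.53},
  {"dp": [18,146,-125],"roll": -27,"gripper": 0.53},
  {"dp": [22,186,-130],"roll": -34,"gripper": 0.53},
  {"dp": [27,226,-135],"roll": -36,"gripper": 0.53},
  {"dp": [32,264,-140],"roll": -36,"gripper": 0.53},
  {"dp": [35,292,-143],"roll": -36,"gripper": 0.53},
  {"dp": [35,292,-143],"roll": -36,"gripper": 0.53},
  {"dp": [35,292,-143],"roll": -36,"gripper": 0.53},
])

```text
clock: 18.22
eef_pos: [532.8, 69.2, 169.6]
eef_rot: [-3.141, 0.001, -2.585]
wrist_force: [0.8, -0.5, -0.3]
finger_gap: 72.1
finger_force: 0.0
```

```bash
cat > cart.py <<'E'
import sys; from h import *
# top faces of cartridges: white blobs near the given world points, height 40
n=sys.argv[1]; c,im=snap('wrist',n+'.png'); np.save(n+'.npy',np.array([*c[:3],*c[3].ravel(),*c[4]])); s=read_state()
print('eef',s['eef_pos'].round(1),s['eef_rot'].round(3),'gap',s['finger_gap'])
hsv=cv2.cvtColor(im,cv2.COLOR_RGB2HSV); m=((hsv[...,1]<45)&(hsv[...,2]>150)).astype(np.uint8)
m=cv2.morphologyEx(m,cv2.MORPH_CLOSE,np.ones((5,5),np.uint8))
nl,lab,st,ce=cv2.connectedComponentsWithStats(m)
for i in range(1,nl):
    if st[i,4]<150: continue
    y,x=np.nonzero(lab==i)
    f,cx,cy,Rm,e=c
    P=np.array([onz(c,(a,b),40)[:2] for a,b in zip(x,y)]).astype(np.float32)
    r=cv2.minAreaRect(P)
    if max(r[1])<48: print('blob',np.round(r[0],1),np.round(r[1],1),'yaw mod90 deg',round(r[2]%90,1),'px',ce[i].round(1))
E
python3 cart.py w7
```

```text
eef [532.8  68.1 169.3] [-3.141  0.    -2.587] gap 71.91014009413443
blob [425.6 191.2] [32.9 32.4] yaw mod90 deg 4.7 px [452.6 166.4]
blob [533.   65.8] [31.8 32.3] yaw mod90 deg 31.9 px [317.6 186.4]
blob [519.8 197.9] [33.7 32.7] yaw mod90 deg 0.1 px [409.9 230.3]
```

Request:
carry_out([
  {"dp": [1,-1.5,41],"roll": 0,"gripper": 0.53},
  {"dp": [1,-1.5,82],"roll": 0,"gripper": 0.53},
  {"dp": [1,-1.5,120],"roll": 0,"gripper": 0.53},
  {"dp": [1,-1.5,145],"roll": 0,"gripper": 0.53},
  {"dp": [1,-1.5,157],"roll": 0,"gripper": 0.53},
  {"dp": [1,-1.5,157],"roll": 0,"gripper": -0.7},
  {"dp": [1,-1.5,157],"roll": 0,"gripper": -0.7},
  {"dp": [1,-1.5,157],"roll": 0,"gripper": -0.7},
  {"dp": [1,-1.5,157],"roll": 0,"gripper": -0.7},
  {"dp": [1,-1.5,157],"roll": 0,"gripper": -0.7},
  {"dp": [1,-1.5,125],"roll": 0,"gripper": -0.7},
  {"dp": [1,-1.5,85],"roll": 0,"gripper": -0.7},
], newtons=25)

```text
clock: 19.27
eef_pos: [531.2, 66.2, 83.3]
eef_rot: [3.139, -0.004, -2.587]
wrist_force: [0.8, 0.4, 0.4]
finger_gap: 28.9
finger_force: 0.0
```

```bash
python3 -c "
from h import *
s=read_state();print(s['finger_gap'],s['finger_force'],s['eef_pos'],togo((598.5,-119,100)).round(1))"
```

```text
28.891037669523048 0.0 [531.21567525  66.23457868  83.31340621] [  40.3 -192.9  -16.9]
```

Request:
carry_out([
  {"dp": [0,0,-40],"roll": 0,"gripper": 0.3},
  {"dp": [0,0,-40],"roll": 0,"gripper": 0.3},
  {"dp": [0,0,-40],"roll": 0,"gripper": 0.3},
  {"dp": [0,0,-40],"roll": 0,"gripper": 0.3},
])

```text
clock: 19.6
eef_pos: [532.5, 66.3, 123.8]
eef_rot: [-3.142, 0.0, -2.588]
wrist_force: [-0.1, -0.4, -1.1]
finger_gap: 52.0
finger_force: 0.0
```

```bash
python3 cart.py w8; python3 -c "
from h import *
print(togo((533,66.5,12)).round(1))"
```

```text
eef [532.2  66.3 123.1] [ 3.141e+00 -1.000e-03 -2.588e+00] gap 55.93134431718364
blob [425.5 191.3] [32.7 32.4] yaw mod90 deg 4.4 px [474.2 174.6]
blob [533.4  65.4] [31.5 32.6] yaw mod90 deg 31.8 px [319.2 197.8]
blob [519.6 197.9] [32.4 33. ] yaw mod90 deg 89.2 px [424.3 246.9]
[ -0.9  -0.3 111.1]
```

Request:
carry_out([
  {"dp": [-0.5,-0.5,40],"roll": 0,"gripper": 0.3},
  {"dp": [-0.5,-0.5,80],"roll": 0,"gripper": 0.3},
  {"dp": [-0.5,-0.5,111],"roll": 0,"gripper": 0.3},
  {"dp": [-0.5,-0.5,111],"roll": 0,"gripper": -0.7},
  {"dp": [-0.5,-0.5,111],"roll": 0,"gripper": -0.7},
  {"dp": [-0.5,-0.5,111],"roll": 0,"gripper": -0.7},
  {"dp": [-0.5,-0.5,111],"roll": 0,"gripper": -0.7},
  {"dp": [-0.5,-0.5,111],"roll": 0,"gripper": -0.7},
  {"dp": [-0.5,-0.5,111],"roll": 0,"gripper": -0.7},
  {"dp": [-0.5,-0.5,80],"roll": 0,"gripper": -0.7},
  {"dp": [-0.5,-0.5,40],"roll": 0,"gripper": -0.7},
  {"dp": [-0.5,-0.5,11],"roll": 0,"gripper": -0.7},
])

```text
clock: 20.65
eef_pos: [534.0, 66.2, 116.7]
eef_rot: [-3.14, 0.002, -2.588]
wrist_force: [0.2, 0.5, 0.0]
finger_gap: 14.0
finger_force: 0.0
```

```bash
python3 -c "
from h import *
s=read_state();print(s['finger_gap'],s['finger_force'],s['eef_pos'],togo((598.5,-119,110)).round(1))"
```

```text
13.979671920459596 0.0 [533.9602218   66.1648885  116.67626529] [  42.5 -191.4    6.8]
```

```bash
python3 cart.py w9
```

```text
eef [536.3  66.4 122. ] [-3.137  0.009 -2.587] gap 14.361039005128909
blob [425.4 191.3] [32.3 32.2] yaw mod90 deg 4.2 px [479.4 174.7]
blob [533.   65.6] [31.8 32.8] yaw mod90 deg 31.8 px [320.2 198.3]
blob [519.6 197.9] [32.4 32.7] yaw mod90 deg 89.7 px [427.5 248.7]
```

View pics/w9.png

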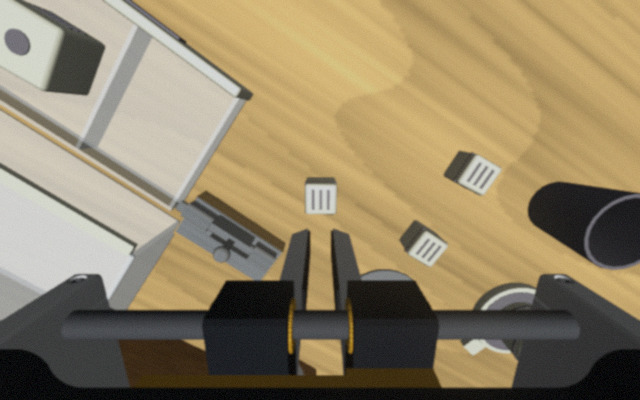

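Request:
carry_out([
  {"dp": [0,0,0],"roll": 0,"gripper": 0.2},
  {"dp": [0,0,0],"roll": 0,"gripper": 0.2},
  {"dp": [0,0,0],"roll": 0,"gripper": 0.2},
  {"dp": [0,0,0],"roll": 0,"gripper": 0.2},
  {"dp": [0,0,0],"roll": 0,"gripper": 0.2},
  {"dp": [0,0,0],"roll": 0,"gripper": 0.2},
  {"dp": [0,0,0],"roll": 0,"gripper": 0.2},
])

```text
clock: 21.28
eef_pos: [533.3, 66.1, 112.6]
eef_rot: [3.141, -0.001, -2.588]
wrist_force: [-0.3, 0.8, 0.7]
finger_gap: 55.0
finger_force: 0.0
```

```bash
python3 -c "
from h import *
print(togo((533.2,66,12)).round(1))"
```

```text
[ 1.000e-01 -1.000e-01  1.006e+02]
```

Request:
carry_out([
  {"dp": [0,0,40],"roll": 0,"gripper": 0.2},
  {"dp": [0,0,80],"roll": 0,"gripper": 0.2},
  {"dp": [0,0,100],"roll": 0,"gripper": 0.2},
  {"dp": [0,0,100],"roll": 0,"gripper": 0.2},
  {"dp": [0,0,100],"roll": 0,"gripper": -0.7},
  {"dp": [0,0,100],"roll": 0,"gripper": -0.7},
  {"dp": [0,0,100],"roll": 0,"gripper": -0.7},
  {"dp": [0,0,100],"roll": 0,"gripper": -0.7},
  {"dp": [0,0,100],"roll": 0,"gripper": -0.7},
  {"dp": [0,0,100],"roll": 0,"gripper": -0.7},
  {"dp": [0,0,100],"roll": 0,"gripper": -0.7},
])

```text
clock: 22.2
eef_pos: [534.3, 66.3, 14.4]
eef_rot: [-3.141, 0.002, -2.588]
wrist_force: [-0.7, 1.3, 7.1]
finger_gap: 32.5
finger_force: 25.0
```

Request:
carry_out([
  {"dp": [0,0,-25],"roll": 0,"gripper": -0.7},
  {"dp": [0,0,-55],"roll": 0,"gripper": -0.7},
  {"dp": [0,0,-85],"roll": 0,"gripper": -0.7},
  {"dp": [7,-32,-95],"roll": 6,"gripper": -0.7},
  {"dp": [15,-68,-95],"roll": 13,"gripper": -0.7},
  {"dp": [23,-104,-95],"roll": 20,"gripper": -0.7},
  {"dp": [31,-140,-95],"roll": 27,"gripper": -0.7},
  {"dp": [38,-175,-95],"roll": 34,"gripper": -0.7},
  {"dp": [42.3,-191,-95],"roll": 36,"gripper": -0.7},
  {"dp": [42.3,-191,-95],"roll": 36,"gripper": -0.7},
  {"dp": [42.3,-191,-95],"roll": 36,"gripper": -0.7},
])

```text
clock: 23.12
eef_pos: [597.7, -118.5, 107.9]
eef_rot: [3.141, -0.0, 3.068]
wrist_force: [0.7, -0.1, -0.5]
finger_gap: 32.0
finger_force: 25.0
```

```bash
python3 -c "
from h import *
s=read_state();print(s['finger_gap'],s['finger_force'],s['eef_pos'],togo((598.5,-119,22)).round(1))"
```

```text
31.953238496700052 24.99923586845398 [ 597.70989924 -118.53537706  107.91216497] [-0.9 -0.4 85.9]
```

Request:
carry_out([
  {"dp": [-0.5,0,35],"roll": 0,"gripper": -0.7},
  {"dp": [-0.5,0,65],"roll": 0,"gripper": -0.7},
  {"dp": [-0.5,0,80],"roll": 0,"gripper": -0.7},
  {"dp": [-0.5,0,85],"roll": 0,"gripper": -0.7},
  {"dp": [-0.5,0,85],"roll": 0,"gripper": -0.7},
  {"dp": [-0.5,0,85.5],"roll": 0,"gripper": 0.2},
  {"dp": [-0.5,0,85.5],"roll": 0,"gripper": 0.2},
  {"dp": [-0.5,0,85.5],"roll": 0,"gripper": 0.2},
  {"dp": [-0.5,0,85.5],"roll": 0,"gripper": 0.2},
  {"dp": [-0.5,0,60],"roll": 0,"gripper": 0.2},
  {"dp": [-0.5,0,20],"roll": 0,"gripper": 0.2},
  {"dp": [-0.5,0,-20],"roll": 0,"gripper": 0.2},
])

```text
clock: 24.12
eef_pos: [597.7, -118.3, 128.7]
eef_rot: [3.141, -0.002, 3.068]
wrist_force: [0.4, -0.1, 0.5]
finger_gap: 56.4
finger_force: 0.0
```

```bash
python3 -c "
from h import *
s=read_state();print(s['finger_gap'],s['finger_force'],s['eef_pos'],togo((519.8,198.3,130)).round(1))"
```

```text
56.36376770052806 0.0 [ 597.6685041  -118.31434742  128.72604479] [101.1 310.   -0.9]
```

Request:
carry_out([
  {"dp": [12,37,-10],"roll": -4.2,"gripper": 0.2},
  {"dp": [24,75,-10],"roll": -4.2,"gripper": 0.2},
  {"dp": [37,113,-10],"roll": -4.2,"gripper": 0.2},
  {"dp": [49,151,-10],"roll": -4.2,"gripper": 0.2},
  {"dp": [61,189,-10],"roll": -4.2,"gripper": 0.2},
  {"dp": [74,227,-10],"roll": -4.2,"gripper": 0.2},
  {"dp": [86,265,-10],"roll": -4.2,"gripper": 0.2},
  {"dp": [97,299,-10],"roll": -4.2,"gripper": 0.2},
  {"dp": [101,310,-10],"roll": -4.2,"gripper": 0.2},
  {"dp": [101,310,-10],"roll": -4.2,"gripper": 0.2},
  {"dp": [101,310,-10],"roll": -4.2,"gripper": 0.2},
])

```text
clock: 25.03
eef_pos: [520.7, 198.0, 138.1]
eef_rot: [-3.141, 0.0, -3.141]
wrist_force: [0.0, 0.4, -0.4]
finger_gap: 56.2
finger_force: 0.0
```

```bash
python3 cart.py w10; python3 -c "
from h import *
print(togo((519.7,198.2,13)).round(1))"
```

```text
eef [521.  197.3 138.1] [-3.141  0.     3.141] gap 56.137020673398105
blob [425.3 192. ] [32.7 32.8] yaw mod90 deg 4.4 px [314.2 105.1]
blob [519.1 198.6] [32.7 32.9] yaw mod90 deg 0.0 px [320.3 193.2]
blob [647.8 -52.6] [39.5 45. ] yaw mod90 deg 90.0 px [118.2 291.2]
[  1.3   0.9 125.1]
```

Request:
carry_out([
  {"dp": [1.5,0.7,40],"roll": 0,"gripper": 0.2},
  {"dp": [1.5,0.7,80],"roll": 0,"gripper": 0.2},
  {"dp": [1.5,0.7,110],"roll": 0,"gripper": 0.2},
  {"dp": [1.5,0.7,124],"roll": 0,"gripper": 0.2},
  {"dp": [1.5,0.7,124],"roll": 0,"gripper": 0.2},
  {"dp": [1.5,0.7,124],"roll": 0,"gripper": -0.7},
  {"dp": [1.5,0.7,124],"roll": 0,"gripper": -0.7},
  {"dp": [1.5,0.7,124],"roll": 0,"gripper": -0.7},
  {"dp": [1.5,0.7,124],"roll": 0,"gripper": -0.7},
  {"dp": [1.5,0.7,124],"roll": 0,"gripper": -0.7},
  {"dp": [1.5,0.7,124],"roll": 0,"gripper": -0.7},
  {"dp": [1.5,0.7,124],"roll": 0,"gripper": -0.7},
])

```text
clock: 26.08
eef_pos: [521.6, 197.5, 17.6]
eef_rot: [-3.14, 0.005, 3.141]
wrist_force: [-5.2, -17.6, 33.1]
finger_gap: 15.6
finger_force: 17.1
```

Request:
carry_out([
  {"dp": [0,0,-5],"roll": 0,"gripper": -0.6},
  {"dp": [0,0,-15],"roll": 0,"gripper": -0.2},
  {"dp": [0,0,-30],"roll": 0,"gripper": 0.2},
  {"dp": [0,0,-60],"roll": 0,"gripper": 0.2},
  {"dp": [0,0,-100],"roll": 0,"gripper": 0.2},
  {"dp": [0,0,-120],"roll": 0,"gripper": 0.2},
  {"dp": [0,0,-120],"roll": 0,"gripper": 0.2},
])

```text
clock: 26.67
eef_pos: [521.2, 199.6, 139.8]
eef_rot: [3.139, 0.008, 3.141]
wrist_force: [0.4, 0.5, 0.1]
finger_gap: 54.4
finger_force: 0.0
```

```bash
python3 cart.py w11
```

```text
eef [520.2 199.3 136.9] [3.14  0.005 3.141] gap 55.83249428395402
blob [425.3 192.1] [32.7 32.6] yaw mod90 deg 4.4 px [312.3 103.9]
blob [519.6 198.8] [32.1 32.9] yaw mod90 deg 89.9 px [319.  191.8]
blob [645.7 -54. ] [47.  41.8] yaw mod90 deg 12.0 px [117.4 289.3]
```

View pics/w11.png

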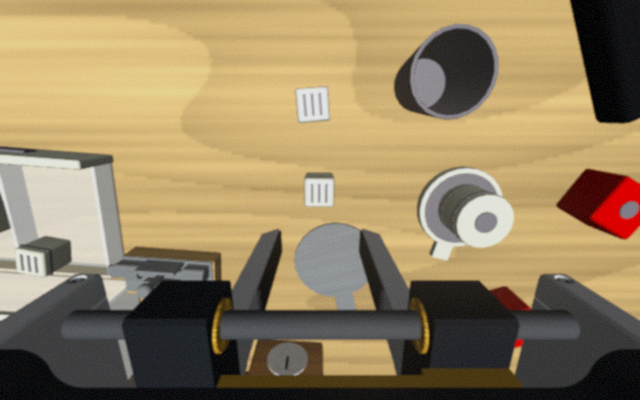

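Run:
```python
from h import *
B=ld('w11'); print(onz(B,(29.5,262),48).round(1))
c,im=snap('top','t2.png')
for z,P in [(40,(519.6,198.8)),(40,(425.3,192)),(48,(597.7,-118.5)),(60,(545.5,-227))]: print(P,proj(c,(*P,z)).round(1))
hsv=cv2.cvtColor(im,cv2.COLOR_RGB2HSV); m=((hsv[...,1]<45)&(hsv[...,2]>150)).astype(np.uint8)
nl,lab,st,ce=cv2.connectedComponentsWithStats(m)
for i in range(1,nl):
    if 20<st[i,4]<400 and ce[i][0]>220 and ce[i][0]<420: print(ce[i].round(1),st[i])
```

```text
[ 603.2 -146.4   48. ]
(519.6, 198.8) [[277.5 213.5]]
(425.3, 192) [[279.4 239.7]]
(597.7, -118.5) [[365.2 190.4]]
(545.5, -227) [[396.5 204.1]]
[381.9 175.2] [352 173  63   6 122]
[396.2 204.3] [390 198  14  14 132]
[226.1 211.8] [221 209  10   6  30]
```

Run:
```python
from h import *
for n in('top','side','wrist'):
    c,im=snap(n)
    for d in models.cut_out(n,'cart0_center')[:6]:
        if d['p']>.15: u=cen(d['region']); b=d['box'];print(n,round(d['p'],2),np.round(b,1),u.round(1),onz(c,u,30).round(1))
    if n=='wrist': print(read_state()['eef_pos'])
c,im=snap('side'); 
for P in [(597.7,-118.5,28),(603,-146,28),(519.6,198.8,20),(425.3,192,20)]: print(P,proj(c,P).round(1))
g=cv2.cvtColor(cv2.imread('pics/t2.png'),cv2.COLOR_BGR2GRAY); print(g[180:204,348:384:1])
```

```text
side 0.71 [350.5 243.8 367.2 259.2] [357.5 251.5] [ 605.3 -140.2   30. ]
wrist 0.61 [ 10.8 240.8  68.4 284.5] [ 40.  260.9] [ 604.3 -147.5   30. ]
[518.9137011  198.67339447 133.12815615]
(597.7, -118.5, 28) [[351.5 247.6]]
(603, -146, 28) [[357.6 253.7]]
(519.6, 198.8, 20) [[286.  190.1]]
(425.3, 192, 20) [[258.  198.7]]
[[110 107 109 109 107 109 108 108 110 108 106 111 107 109 109 108 109 109
  111 111 110 110 111 108 111 111 112 109 114 113 110 113 111 112 112 110]
 [110 108 112 113 113 113 114 110 111 112 112 111 112 111 112 110 108 113
  111 109 113 111 109 111 112 111 112 112 112 114 112 111 111 111 114 114]
 [110 109 111 119 126 125 123 124 124 126 125 121 122 120 123 120 119 116
  116 114 115 114 113 111 112 111 112 110 111 110 111 109 112 113 111 111]
 [105 105 111 118 124 119 122 122 124 118 123 120 122 124 125 124 124 125
  125 124 123 118 113 117 125 126 122 121 119 119 122 117 116 119 115 113]
 [ 92  96 113 127 125 124 126 124 122 122 124 123 124 122 124 124 122 123
  123 121 120 117 129 138 138 134 125 116 116 116 124 121 126 127 125 125]
 [ 89  96 118 136 137 135 135 1
[... 2100 characters left out ...]
 137 136 137 138 137 136 139
  138 137 138 135 138 136 139 137 136 135 136 134 127 119 139 135 134 136]
 [114 119 134 141 138 137 137 135 138 139 138 139 139 137 137 137 138 140
  138 139 137 136 136 135 138 134 135 135 132 135 126 125 140 137 132 135]
 [119 122 136 140 138 137 141 139 140 139 139 140 140 139 138 137 139 137
  137 136 138 137 136 136 134 134 136 135 136 136 126 124 141 135 135 135]
 [120 125 137 139 140 138 140 140 138 137 137 137 137 135 136 138 136 136
  133 133 134 136 135 134 138 135 136 135 134 133 129 125 141 136 133 135]
 [111 122 141 136 137 135 137 135 136 139 134 133 136 135 135 134 135 136
  136 135 133 136 134 134 138 135 136 134 136 135 126 126 139 136 138 136]]
```

Request:
carry_out([
  {"dp": [0,0,40],"roll": 0,"gripper": 0.2},
  {"dp": [0,0,80],"roll": 0,"gripper": 0.2},
  {"dp": [0,0,110],"roll": 0,"gripper": 0.2},
  {"dp": [0,0,125],"roll": 0,"gripper": 0.2},
  {"dp": [0,0,129],"roll": 0,"gripper": 0.2},
  {"dp": [0,0,129],"roll": 0,"gripper": -0.4},
  {"dp": [0,0,129],"roll": 0,"gripper": -0.4},
  {"dp": [0,0,129],"roll": 0,"gripper": -0.4},
  {"dp": [0,0,129],"roll": 0,"gripper": -0.4},
  {"dp": [0,0,129],"roll": 0,"gripper": -0.4},
  {"dp": [0,0,129],"roll": 0,"gripper": -0.4},
])

```text
clock: 28.03
eef_pos: [520.1, 199.0, 6.4]
eef_rot: [3.141, 0.002, 3.141]
wrist_force: [-0.7, -1.1, 6.9]
finger_gap: 33.7
finger_force: 25.0
```

```bash
python3 -c "
from h import *
s=read_state();print(s['finger_gap'],s['finger_force'],s['eef_pos'],togo((554.4-8,-112,110)).round(1))"
```

```text
33.74546201097561 24.999781250953674 [520.05121475 199.01367333   6.36972455] [ -26.9 -310.9 -103.8]
```

Request:
carry_out([
  {"dp": [0,0,-30],"roll": 0,"gripper": -0.4},
  {"dp": [0,0,-68],"roll": 0,"gripper": -0.4},
  {"dp": [-2,-20,-98],"roll": 4.4,"gripper": -0.4},
  {"dp": [-7,-58,-104],"roll": 4.4,"gripper": -0.4},
  {"dp": [-12,-98,-104],"roll": 4.4,"gripper": -0.4},
  {"dp": [-17,-138,-104],"roll": 4.4,"gripper": -0.4},
  {"dp": [-22,-178,-104],"roll": 4.4,"gripper": -0.4},
  {"dp": [-27,-218,-104],"roll": 4.4,"gripper": -0.4},
  {"dp": [-33,-258,-104],"roll": 4.4,"gripper": -0.4},
  {"dp": [-38,-296,-104],"roll": 4.4,"gripper": -0.4},
  {"dp": [-39.5,-312,-104],"roll": 4.4,"gripper": -0.4},
  {"dp": [-39.5,-312,-104],"roll": 4.4,"gripper": -0.4},
])

```text
clock: 29.03
eef_pos: [558.4, -116.6, 109.3]
eef_rot: [-3.141, 0.001, 3.06]
wrist_force: [-0.1, -0.1, 0.3]
finger_gap: 33.5
finger_force: 25.0
```

```bash
python3 -c "
from h import *
s=read_state();print(s['finger_gap'],s['finger_force'],s['eef_pos'],togo((559.6,-113,14.5)).round(1))
c,im=snap('wrist')
for d in models.cut_out('wrist','cart0_center')[:6]:
    if d['p']>.15: u=cen(d['region']); print(round(d['p'],2),np.round(d['box'],1),u.round(1),onz(c,u,35).round(1))
"
```

```text
33.53828940954831 24.9973002076149 [ 558.43970433 -116.63868297  109.27551244] [-0.8  3.8 94.8]
0.74 [  0.  230.4  81.3 319.9] [ 33.5 267.3] [ 610.7 -445.6   35. ]
0.57 [282.2 220.3 294.9 229.6] [288.8 225. ] [ 583.1 -152.2   35. ]
```

Request:
carry_out([
  {"dp": [0,3.5,35],"roll": 0,"gripper": -0.4},
  {"dp": [0,3.5,65],"roll": 0,"gripper": -0.4},
  {"dp": [0,3.5,85],"roll": 0,"gripper": -0.4},
  {"dp": [0,3.5,94],"roll": 0,"gripper": -0.4},
  {"dp": [0,3.5,94],"roll": 0,"gripper": -0.4},
  {"dp": [0,3.5,94.5],"roll": 0,"gripper": 0},
  {"dp": [0,3.5,94.5],"roll": 0,"gripper": 0},
  {"dp": [0,3.5,94.5],"roll": 0,"gripper": 0},
  {"dp": [0,3.5,60],"roll": 0,"gripper": 0},
  {"dp": [0,3.5,20],"roll": 0,"gripper": 0},
  {"dp": [0,3.5,-20],"roll": 0,"gripper": 0},
  {"dp": [0,3.5,-30],"roll": 0,"gripper": 0},
])

```text
clock: 30.13
eef_pos: [560.9, -110.1, 146.0]
eef_rot: [-3.14, 0.009, 3.064]
wrist_force: [-0.0, 0.5, 1.5]
finger_gap: 47.0
finger_force: 0.0
```

```bash
python3 -c "
from h import *
s=read_state();print(s['finger_gap'],s['eef_pos'],togo((425.3,192,140)).round(1))
c,im=snap('wrist')
for d in models.cut_out('wrist','cart0_center')[:6]:
    if d['p']>.15: u=cen(d['region']); print(round(d['p'],2),np.round(d['box'],1),u.round(1),onz(c,u,35).round(1))
"
```

```text
46.98506945553654 [ 560.86369144 -110.09513184  145.99145502] [158.6 290.7   4.1]
0.66 [279.6 206.3 307.1 242.5] [294.9 225.5] [ 602.  -144.1   35. ]
```

Request:
carry_out([
  {"dp": [18,34,0],"roll": -6,"gripper": 0.2},
  {"dp": [37,68,0],"roll": -9,"gripper": 0.2},
  {"dp": [56,103,0],"roll": -9,"gripper": 0.2},
  {"dp": [75,137,0],"roll": -9,"gripper": 0.2},
  {"dp": [94,172,0],"roll": -9,"gripper": 0.2},
  {"dp": [113,206,0],"roll": -9,"gripper": 0.2},
  {"dp": [131,241,0],"roll": -9,"gripper": 0.2},
  {"dp": [148,272,0],"roll": -9,"gripper": 0.2},
  {"dp": [158,289,0],"roll": -9,"gripper": 0.2},
  {"dp": [158,289,0],"roll": -9,"gripper": 0.2},
  {"dp": [158,289,0],"roll": -9,"gripper": 0.2},
])

```text
clock: 31.15
eef_pos: [422.8, 191.1, 137.9]
eef_rot: [-3.141, -0.002, -3.06]
wrist_force: [-0.9, 0.4, -0.8]
finger_gap: 56.0
finger_force: 0.0
```

```bash
python3 cart.py w12; python3 -c "
from h import *
print(togo((425.3,191.8,4)).round(1))"
```

```text
eef [423.3 190.4 138.1] [-3.141e+00 -1.000e-03 -3.061e+00] gap 56.45488736167805
blob [424.5 192.3] [32.9 31.6] yaw mod90 deg 3.9 px [320.6 196.3]
[ -2.3   1.3 134.1]
```

Request:
carry_out([
  {"dp": [-1.5,1.5,40],"roll": 0,"gripper": 0.2},
  {"dp": [-1.5,1.5,80],"roll": 0,"gripper": 0.2},
  {"dp": [-1.5,1.5,115],"roll": 0,"gripper": 0.2},
  {"dp": [-1.5,1.5,130],"roll": 0,"gripper": 0.2},
  {"dp": [-1.5,1.5,133],"roll": 0,"gripper": 0.2},
  {"dp": [-1.5,1.5,133],"roll": 0,"gripper": -0.4},
  {"dp": [-1.5,1.5,133],"roll": 0,"gripper": -0.4},
  {"dp": [-1.5,1.5,133],"roll": 0,"gripper": -0.4},
  {"dp": [-1.5,1.5,133],"roll": 0,"gripper": -0.4},
  {"dp": [-1.5,1.5,133],"roll": 0,"gripper": -0.4},
  {"dp": [-1.5,1.5,133],"roll": 0,"gripper": -0.4},
])

```text
clock: 32.12
eef_pos: [425.9, 192.4, 7.2]
eef_rot: [3.141, 0.002, -3.062]
wrist_force: [-0.3, -2.7, 7.7]
finger_gap: 33.3
finger_force: 25.0
```

```bash
python3 -c "
from h import *
s=read_state();print(s['finger_gap'],s['finger_force'],s['eef_pos'],togo((512.6,-112,110)).round(1))"
```

```text
33.255092542931806 25.005744695663452 [425.89262178 192.39057856   7.19637045] [ -62.5 -310.3 -102.8]
```

Request:
carry_out([
  {"dp": [0,0,-30],"roll": 0,"gripper": -0.4},
  {"dp": [0,0,-68],"roll": 0,"gripper": -0.4},
  {"dp": [-4,-20,-98],"roll": 6,"gripper": -0.4},
  {"dp": [-12,-58,-104],"roll": 9,"gripper": -0.4},
  {"dp": [-20,-97,-104],"roll": 9,"gripper": -0.4},
  {"dp": [-28,-136,-104],"roll": 9,"gripper": -0.4},
  {"dp": [-36,-175,-104],"roll": 9,"gripper": -0.4},
  {"dp": [-44,-214,-104],"roll": 9,"gripper": -0.4},
  {"dp": [-51,-253,-104],"roll": 9,"gripper": -0.4},
  {"dp": [-58,-290,-104],"roll": 9,"gripper": -0.4},
  {"dp": [-62,-310,-104],"roll": 9,"gripper": -0.4},
  {"dp": [-62,-310,-104],"roll": 9,"gripper": -0.4},
])

```text
clock: 33.12
eef_pos: [511.9, -115.4, 110.3]
eef_rot: [-3.141, 0.001, 3.06]
wrist_force: [-0.8, 0.0, -0.0]
finger_gap: 33.6
finger_force: 25.0
```

```bash
python3 -c "
from h import *
s=read_state();print(s['finger_gap'],s['finger_force'],s['eef_pos'],togo((512.6,-112.2,15.5)).round(1))"
```

```text
33.63181346532127 24.998083412647247 [ 511.94172044 -115.36613098  110.30856513] [-0.3  3.3 94.8]
```

Request:
carry_out([
  {"dp": [0,1.5,35],"roll": 0,"gripper": -0.4},
  {"dp": [0,1.5,65],"roll": 0,"gripper": -0.4},
  {"dp": [0,1.5,85],"roll": 0,"gripper": -0.4},
  {"dp": [0,1.5,94],"roll": 0,"gripper": -0.4},
  {"dp": [0,1.5,94],"roll": 0,"gripper": -0.4},
  {"dp": [0,1.5,94.5],"roll": 0,"gripper": 0},
  {"dp": [0,1.5,94.5],"roll": 0,"gripper": 0},
  {"dp": [0,1.5,94.5],"roll": 0,"gripper": 0},
  {"dp": [0,1.5,60],"roll": 0,"gripper": 0},
  {"dp": [0,1.5,20],"roll": 0,"gripper": 0},
  {"dp": [0,1.5,-20],"roll": 0,"gripper": 0},
  {"dp": [0,1.5,-60],"roll": 0,"gripper": 0},
])

```text
clock: 34.12
eef_pos: [511.1, -110.1, 172.5]
eef_rot: [-3.142, 0.001, 3.064]
wrist_force: [0.9, -0.5, -0.7]
finger_gap: 47.0
finger_force: 0.0
```

```bash
python3 cart.py w13; python3 -c "
from h import *
c=cam('wrist')
viewer.camera('wrist')
for l in('cart0_center','square_center'):
  for d in models.cut_out('wrist',l)[:6]:
    if d['p']>.15: u=cen(d['region']); print(l,round(d['p'],2),np.round(d['box'],1),u.round(1),onz(c,u,40).round(1))
"
```

```text
eef [ 514.  -111.   180.7] [-3.139  0.011  3.064] gap 46.941760389616775
cart0_center 0.62 [285.8 230.9 313.2 264.8] [300.1 248.3] [ 601.1 -145.3   40. ]
cart0_center 0.24 [314.7 201.2 340.3 231.5] [325.7 215.7] [ 556.3 -106.8   40. ]
square_center 0.62 [205.6 189.6 267.6 243.1] [235.6 215.5] [ 547.  -225.6   40. ]
```

Request:
carry_out([
  {"dp": [30,-25,0],"roll": 0,"gripper": -1},
  {"dp": [60,-50,0],"roll": 0,"gripper": -1},
  {"dp": [75,-60,20],"roll": 0,"gripper": -1},
  {"dp": [75,-60,40],"roll": 0,"gripper": -1},
  {"dp": [75,-60,40],"roll": 0,"gripper": -1},
  {"dp": [75,-60,40],"roll": 0,"gripper": -1},
  {"dp": [75,-60,40],"roll": 0,"gripper": -1},
  {"dp": [75,-60,40],"roll": 0,"gripper": -1},
])

```text
clock: 34.98
eef_pos: [432.7, -164.2, 130.6]
eef_rot: [-3.141, 0.001, 3.065]
wrist_force: [-0.7, -0.6, 1.0]
finger_gap: 0.6
finger_force: 0.0
```

```bash
python3 cart.py w14
python3 - <<'E'
from h import *
B=ld('w14')
for P in [(512.6,-112.2,48),(559.6,-112,48),(602,-146,48),(545.5,-227,60)]: print(P,proj(B,P).round(1))
for l in('cart0_center','square_center'):
  for d in models.cut_out('wrist',l)[:6]:
    if d['p']>.15: u=cen(d['region']); print(l,round(d['p'],2),np.round(d['box'],1),u.round(1),onz(B,u,40).round(1))
print(togo((436,-165.5,35)).round(1))
im=cv2.imread('pics/w14.png'); a=cv2.resize(im[150:400,180:480],(600,500),interpolation=cv2.INTER_CUBIC); cv2.imwrite('pics/w14c.png',a)
E
```

```text
eef [ 432.7 -164.2  130.6] [-3.141e+00  1.000e-03  3.065e+00] gap 0.5325878334671061
(512.6, -112.2, 48) [[370.  261.4]]
(559.6, -112, 48) [[371.2 296.4]]
(602, -146, 48) [[344.8 327.4]]
(545.5, -227, 60) [[273.1 298.8]]
square_center 0.94 [246.9 259.4 299.3 280. ] [275.  268.8] [ 518.4 -224.6   40. ]
[-3.5 -1.  95.5]
```

Run:
```python
from h import *
c,im=snap('side','s3.png'); t,im2=snap('top','t3.png')
for P in [(512.6,-112.2,48),(559.6,-112,48),(602,-146,48),(545.5,-227,60)]: print(P,proj(c,P).round(1),proj(t,P).round(1))
a=cv2.resize(im[190:330,240:440],(800,560),interpolation=cv2.INTER_CUBIC)[:, :480]
a=cv2.resize(im[215:315,290:400],(440,400),interpolation=cv2.INTER_CUBIC); b=cv2.resize(im2[165:235,325:420],(360,265),interpolation=cv2.INTER_CUBIC)
o=np.zeros((400,800,3),np.uint8); o[:,:440]=a; o[:265,440:]=b; cv2.imwrite('pics/m.png',o[:,:,::-1])
```

```text
(512.6, -112.2, 48) [[322.2 249.5]] [[364. 214.]]
(559.6, -112, 48) [[338.1 244.6]] [[363.6 201. ]]
(602, -146, 48) [[357.6 248.6]] [[372.8 189.1]]
(545.5, -227, 60) [[351.8 272.5]] [[396.5 204.1]]
```

View pics/m.png

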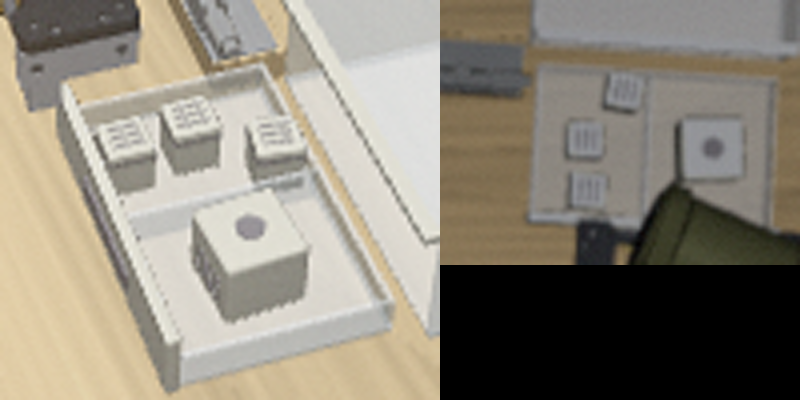

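Request:
carry_out([
  {"dp": [0,0,35],"roll": 0,"gripper": -1},
  {"dp": [0,0,70],"roll": 0,"gripper": -1},
  {"dp": [0,0,95],"roll": 0,"gripper": -1},
  {"dp": [0,0,95],"roll": 0,"gripper": -1},
  {"dp": [-10,0,95],"roll": 0,"gripper": -1},
  {"dp": [-18,0,95],"roll": 0,"gripper": -1},
  {"dp": [-24,0,95],"roll": 0,"gripper": -1},
  {"dp": [-30,0,95],"roll": 0,"gripper": -1},
  {"dp": [-36,0,95],"roll": 0,"gripper": -1},
  {"dp": [-42,0,95],"roll": 0,"gripper": -1},
  {"dp": [-48,0,95],"roll": 0,"gripper": -1},
  {"dp": [-54,0,95],"roll": 0,"gripper": -1},
])

```text
clock: 36.23
eef_pos: [486.5, -168.6, 35.1]
eef_rot: [-3.142, 0.0, 3.064]
wrist_force: [-1.0, 0.4, -0.7]
finger_gap: 0.7
finger_force: 0.0
```

Run:
```python
from h import *
c,im=snap('side')
print(read_state()['wrist_force'],read_state()['eef_pos'])
for l in ('tray','tray_front','cart0_center','square_center'):
  for d in models.cut_out('side',l)[:6]:
    if d['p']>.3: u=cen(d['region']); print(l,round(d['p'],2),np.round(d['box'],1),u.round(1),onz(c,u,40).round(1))
```

```text
[ 0.72469063 -0.38535313 -0.61989804] [ 487.2811499  -168.70691878   35.17406199]
tray 0.89 [305.8 228.8 388.8 311.9] [345.8 276.3] [ 534.2 -216.9   40. ]
tray_front 0.68 [306.1 230.8 387.6 315.8] [346.2 276.4] [ 534.9 -217.7   40. ]
cart0_center 0.79 [348.4 245.8 370.2 259.4] [357.8 251.7] [ 601.2 -149.8   40. ]
square_center 0.8 [298.5 130.4 317.9 147.5] [310.4 134.9] [699.3 438.6  40. ]
square_center 0.61 [341.7 263.  365.1 298.1] [351.5 278.1] [ 545.  -228.1   40. ]
square_center 0.47 [305.  229.6 388.2 313.3] [345.9 276.5] [ 534.3 -217.5   40. ]
```

Request:
carry_out([
  {"dp": [-6,0,0],"roll": 0,"gripper": -1},
  {"dp": [-13,0,0],"roll": 0,"gripper": -1},
  {"dp": [-20,0,0],"roll": 0,"gripper": -1},
  {"dp": [-27,0,0],"roll": 0,"gripper": -1},
  {"dp": [-34,0,0],"roll": 0,"gripper": -1},
  {"dp": [-41,0,0],"roll": 0,"gripper": -1},
  {"dp": [-48,0,0],"roll": 0,"gripper": -1},
  {"dp": [-55,0,0],"roll": 0,"gripper": -1},
  {"dp": [-61,0,0],"roll": 0,"gripper": -1},
  {"dp": [-66,0,0],"roll": 0,"gripper": -1},
  {"dp": [-70,0,0],"roll": 0,"gripper": -1},
])

```text
clock: 37.4
eef_pos: [556.2, -174.0, 35.0]
eef_rot: [-3.142, 0.0, 3.064]
wrist_force: [0.4, -0.0, 0.1]
finger_gap: 0.1
finger_force: 0.0
```

Run:
```python
from h import *
c,im=snap('side')
print(read_state()['wrist_force'],read_state()['eef_pos'])
for l in ('tray','cart0_center','square_center'):
  for d in models.cut_out('side',l)[:6]:
    if d['p']>.3: u=cen(d['region']); print(l,round(d['p'],2),np.round(d['box'],1),u.round(1),onz(c,u,40).round(1))
for x in(470,545,620): print(x,proj(c,[(x+9,-286,55),(x-9,-52,55)]).round(1).tolist())
```

```text
[ 0.22879985 -0.0864379  -0.01356392] [ 556.60610974 -174.07299629   34.99731461]
tray 0.97 [303.1 233.7 388.9 315.3] [343.3 278. ] [ 525.9 -219.5   40. ]
tray 0.72 [302.8 200.4 471.4 310.3] [397.1 255.5] [ 692.1 -203.2   40. ]
tray 0.66 [331.6 240.1 344.5 259.1] [336.1 247.7] [ 553.1 -113.5   40. ]
cart0_center 0.55 [351.3 252.6 364.7 259. ] [358.8 255. ] [ 598.3 -161.9   40. ]
cart0_center 0.48 [294.3 181.5 318.3 194.5] [307.5 187.6] [578.2 160.9  40. ]
cart0_center 0.32 [305.3 235.5 389.2 312. ] [343.9 277.9] [ 527.5 -220.    40. ]
square_center 0.83 [343.1 263.3 364.4 297.7] [352.1 277.8] [ 546.9 -227.5   40. ]
470 [[337.4, 298.8], [296.2, 238.3]]
545 [[365.1, 289.5], [321.5, 231.0]]
620 [[391.9, 280.5], [346.0, 224.0]]
```

Request:
carry_out([
  {"dp": [0,0,-10],"roll": 0,"gripper": -1},
  {"dp": [30,0,-10],"roll": 0,"gripper": -1},
  {"dp": [60,0,-10],"roll": 0,"gripper": -1},
  {"dp": [95,0,-10],"roll": 0,"gripper": -1},
  {"dp": [124,0,-10],"roll": 0,"gripper": -1},
  {"dp": [128,0,-10],"roll": 0,"gripper": -1},
  {"dp": [128,0,0],"roll": 0,"gripper": -1},
  {"dp": [128,0,15],"roll": 0,"gripper": -1},
  {"dp": [128,0,26],"roll": 0,"gripper": -1},
  {"dp": [128,0,26],"roll": 0,"gripper": -1},
])

```text
clock: 38.43
eef_pos: [428.0, -163.8, 7.2]
eef_rot: [3.141, -0.002, 3.064]
wrist_force: [0.5, 0.2, 0.5]
finger_gap: 0.3
finger_force: 0.0
```

Request:
carry_out([
  {"dp": [-8,0,0],"roll": 0,"gripper": -1},
  {"dp": [-16,0,0],"roll": 0,"gripper": -1},
  {"dp": [-22,0,0],"roll": 0,"gripper": -1},
  {"dp": [-27,0,0],"roll": 0,"gripper": -1},
  {"dp": [-32,0,0],"roll": 0,"gripper": -1},
  {"dp": [-37,0,0],"roll": 0,"gripper": -1},
  {"dp": [-42,0,0],"roll": 0,"gripper": -1},
  {"dp": [-47,0,0],"roll": 0,"gripper": -1},
  {"dp": [-52,0,0],"roll": 0,"gripper": -1},
  {"dp": [-57,0,0],"roll": 0,"gripper": -1},
])

```text
clock: 39.27
eef_pos: [485.3, -168.5, 9.1]
eef_rot: [3.142, -0.0, 3.064]
wrist_force: [-2.7, 0.6, 2.9]
finger_gap: 0.7
finger_force: 1.7
```

Run:
```python
from h import *
c,im=snap('side')
print(read_state()['wrist_force'],read_state()['eef_pos'])
for l in ('tray','cart0_center','square_center'):
  for d in models.cut_out('side',l)[:6]:
    if d['p']>.3: u=cen(d['region']); print(l,round(d['p'],2),np.round(d['box'],1),u.round(1),onz(c,u,40).round(1))
for x in(470,490,545,620): print(x,proj(c,[(x-9,-286,55),(x+9,-52,55)]).round(1).tolist())
```

```text
[0.04780851 0.88343075 0.15196863] [ 486.10644519 -168.61697974    9.10986754]
tray 0.63 [323.1 227.7 398.7 309.2] [358.5 276.6] [ 563.8 -230.5   40. ]
tray 0.57 [346.7 318.5 373.4 371.9] [360.8 347. ] [ 476.7 -420.3   40. ]
cart0_center 0.64 [227.2 164.6 249.1 190.2] [238.  176.2] [394.3 301.2  40. ]
cart0_center 0.55 [357.3 241.9 374.4 256. ] [366.  249.6] [ 625.  -151.3   40. ]
square_center 0.93 [347.2 262.5 373.4 297.4] [360.1 276.6] [ 567.6 -232.1   40. ]
square_center 0.6 [297.4 128.5 318.5 151. ] [309.6 136.4] [693. 431.  40.]
470 [[330.5, 301.1], [302.4, 236.5]]
490 [[338.1, 298.5], [309.2, 234.6]]
545 [[358.6, 291.7], [327.5, 229.3]]
620 [[385.6, 282.6], [351.8, 222.3]]
```

Request:
carry_out([
  {"dp": [-5,0,0],"roll": 0,"gripper": -1},
  {"dp": [-11,0,0],"roll": 0,"gripper": -1},
  {"dp": [-18,0,0],"roll": 0,"gripper": -1},
  {"dp": [-25,0,0],"roll": 0,"gripper": -1},
  {"dp": [-32,0,0],"roll": 0,"gripper": -1},
  {"dp": [-39,0,0],"roll": 0,"gripper": -1},
  {"dp": [-46,0,0],"roll": 0,"gripper": -1},
  {"dp": [-53,0,0],"roll": 0,"gripper": -1},
  {"dp": [-60,0,0],"roll": 0,"gripper": -1},
  {"dp": [-67,0,0],"roll": 0,"gripper": -1},
  {"dp": [-74,0,0],"roll": 0,"gripper": -1},
  {"dp": [-81,0,0],"roll": 0,"gripper": -1},
])

```text
clock: 40.47
eef_pos: [566.3, -174.9, 8.9]
eef_rot: [-3.142, -0.0, 3.064]
wrist_force: [-3.3, -1.0, -3.3]
finger_gap: 0.7
finger_force: 1.8
```

Request:
carry_out([
  {"dp": [-6,0,0],"roll": 0,"gripper": -1},
  {"dp": [-12,0,0],"roll": 0,"gripper": -1},
  {"dp": [-18,0,0],"roll": 0,"gripper": -1},
  {"dp": [-24,0,0],"roll": 0,"gripper": -1},
  {"dp": [-29,0,0],"roll": 0,"gripper": -1},
  {"dp": [-33,0,0],"roll": 0,"gripper": -1},
  {"dp": [-37,0,0],"roll": 0,"gripper": -1},
  {"dp": [-40,0,0],"roll": 0,"gripper": -1},
])

```text
clock: 41.13
eef_pos: [606.0, -177.9, 9.1]
eef_rot: [-3.142, 0.0, 3.064]
wrist_force: [-2.5, -1.4, -0.5]
finger_gap: 0.4
finger_force: 1.6
```

Nearly home; creep until the force rises.

Request:
carry_out([
  {"dp": [-2,0,0],"roll": 0,"gripper": -1},
  {"dp": [-4,0,0],"roll": 0,"gripper": -1},
  {"dp": [-6,0,0],"roll": 0,"gripper": -1},
  {"dp": [-8,0,0],"roll": 0,"gripper": -1},
  {"dp": [-9,0,0],"roll": 0,"gripper": -1},
  {"dp": [-9,0,0],"roll": 0,"gripper": -1},
])

```text
clock: 41.63
eef_pos: [608.2, -178.0, 9.0]
eef_rot: [3.14, -0.016, 3.064]
wrist_force: [-56.1, 6.0, 30.4]
finger_gap: 0.2
finger_force: 28.3
```

Request:
carry_out([
  {"dp": [5,0,0],"roll": 0,"gripper": -1},
  {"dp": [15,0,0],"roll": 0,"gripper": -1},
  {"dp": [40,0,0],"roll": 0,"gripper": -1},
  {"dp": [60,0,-30],"roll": 0,"gripper": -1},
  {"dp": [60,0,-70],"roll": 0,"gripper": -1},
  {"dp": [60,0,-110],"roll": 0,"gripper": -1},
  {"dp": [60,30,-140],"roll": 0,"gripper": -1},
  {"dp": [60,65,-160],"roll": 0,"gripper": -1},
  {"dp": [60,100,-160],"roll": 0,"gripper": -1},
  {"dp": [60,130,-160],"roll": 0,"gripper": -1},
  {"dp": [60,130,-160],"roll": 0,"gripper": -1},
  {"dp": [60,130,-160],"roll": 0,"gripper": -1},
])

```text
clock: 42.63
eef_pos: [565.4, -43.0, 169.8]
eef_rot: [3.141, 0.002, 3.066]
wrist_force: [-0.0, -1.6, -0.8]
finger_gap: 0.6
finger_force: 0.0
```

Run:
```python
from h import *
c,im=snap('wrist','w20.png'); s=read_state(); print(s['eef_pos'],s['eef_rot'])
np.save('w20.npy',np.array([*c[:3],*c[3].ravel(),*c[4]]))
for P in [(618.7,8.6,80),(618,-170,55)]: print(P,proj(c,P).round(1))
for l in ('knob','bolt','tray','organiser'):
  for d in models.cut_out('wrist',l)[:4]:
    if d['p']>.2: u=cen(d['region']); print(l,round(d['p'],2),np.round(d['box'],1),u.round(1),onz(c,u,80).round(1))
g=cv2.cvtColor(im,cv2.COLOR_RGB2GRAY)
cv2.imwrite('pics/w20c.png',g)
k=models.cut_out('side','cart0_center') if 0 else None
c2,im2=snap('side'); 
for l in ('cart0_center','square_center','tray'):
  for d in models.cut_out('side',l)[:5]:
    if d['p']>.25: u=cen(d['region']); print(l,round(d['p'],2),np.round(d['box'],1),u.round(1),onz(c2,u,40).round(1))
```

```text
[565.22430931 -44.08902867 169.4929732 ] [-3.14157729e+00  1.44822712e-03  3.06489512e+00]
(618.7, 8.6, 80) [[367.9 237.7]]
(618, -170, 55) [[221.9 238.8]]
knob 0.53 [362.8 229.  375.8 246.4] [366.7 236.7] [617.4   7.3  80. ]
bolt 0.96 [311.5 225.9 385.7 246.3] [360.1 232.5] [ 6.115e+02 -2.000e-01  8.000e+01]
tray 0.82 [122.3 224.1 308.4 265.5] [213.  243.2] [ 612.3 -170.8   80. ]
organiser 0.74 [101.2 208.7 401.7 378.8] [219.8 276.9] [ 656.7 -170.7   80. ]
organiser 0.23 [169.  259.9 214.7 269.2] [193.4 262.5] [ 635.2 -198.6   80. ]
square_center 0.62 [300.3 127.8 313.9 146.6] [304.8 137.3] [675.2 432.1  40. ]
square_center 0.53 [250.5 121.8 267.7 145.1] [258.1 132.6] [531.2 525.1  40. ]
square_center 0.44 [298.  342.7 325.5 378.4] [310.5 359.8] [ 360.4 -406.7   40. ]
tray 0.97 [355.9 224.7 398.7 296.8] [375.9 263.8] [ 625.6 -208.2   40. ]
tray 0.64 [263.4 142.7 282.7 162.8] [274.9 152.5] [546.4 382.2  40. ]
```

Run:
```python
from h import *
B=ld('w20'); A=ld('w4')
g=cv2.imread('pics/w20c.png',0).astype(int); ga=cv2.cvtColor(cv2.imread('pics/w4.png'),cv2.COLOR_BGR2GRAY).astype(int)
e=np.array([.9968,-.0799]); y=np.array([.0799,.9968])
for off in (-60,0,60):
  for nm,I,c,t in (('w4',ga,A,0),('w20',g,B,150)):
    prof=[]
    for d in range(-16,24,2):
        P=np.array([470,-168])+e*(t+d)+y*off; u=proj(c,(*P,55))[0]
        prof.append(int(I[int(round(u[1])),int(round(u[0]))]) if 0<=u[1]<400 and 0<=u[0]<640 else -1)
    print(nm,off,prof)
```

```text
w4 -60 [175, 173, 173, 172, 177, 178, 175, 173, 217, 222, 218, 214, 186, 205, 204, 203, 204, 204, 204, 200]
w20 -60 [84, 86, 82, 82, 84, 85, 80, 136, 185, 215, 215, 206, 200, 202, 208, 211, 210, 211, 212, 212]
w4 0 [170, 172, 175, 183, 175, 178, 154, 156, 199, 219, 223, 208, 190, 172, 190, 190, 191, 193, 191, 199]
w20 0 [54, 49, 78, 104, 91, 91, 81, 131, 182, 214, 217, 210, 199, 208, 208, 211, 209, 211, 209, 212]
w4 60 [180, 183, 178, 173, 171, 170, 175, 169, 214, 220, 219, 213, 176, 203, 208, 207, 209, 204, 204, 207]
w20 60 [88, 95, 85, 88, 87, 89, 93, 121, 205, 211, 214, 205, 168, 140, 182, 209, 210, 205, 206, 209]
```

Request:
carry_out([
  {"dp": [-16,34,0],"roll": 0,"gripper": -1},
  {"dp": [-33,67,0],"roll": 0,"gripper": -1},
  {"dp": [-49.5,101,0],"roll": 0,"gripper": -1},
  {"dp": [-49.5,101,0],"roll": 0,"gripper": -1},
  {"dp": [-49.5,101,35],"roll": 0,"gripper": -1},
  {"dp": [-49.5,101,70],"roll": 0,"gripper": -1},
  {"dp": [-49.5,101,100],"roll": 0,"gripper": -1},
  {"dp": [-49.5,101,120],"roll": 0,"gripper": -1},
  {"dp": [-49.5,101,129],"roll": 0,"gripper": -1},
  {"dp": [-49.5,101,129],"roll": 0,"gripper": -1},
])

```text
clock: 43.92
eef_pos: [621.0, 52.2, 38.1]
eef_rot: [-3.141, -0.003, 3.063]
wrist_force: [0.2, -0.5, 0.5]
finger_gap: 0.5
finger_force: 0.0
```

Request:
carry_out([
  {"dp": [0,-8,0],"roll": 0,"gripper": -1},
  {"dp": [0,-14,0],"roll": 0,"gripper": -1},
  {"dp": [0,-19,0],"roll": 0,"gripper": -1},
  {"dp": [0,-24,0],"roll": 0,"gripper": -1},
  {"dp": [0,-29,0],"roll": 0,"gripper": -1},
  {"dp": [0,-34,0],"roll": 0,"gripper": -1},
  {"dp": [0,-39,0],"roll": 0,"gripper": -1},
  {"dp": [0,-44,0],"roll": 0,"gripper": -1},
  {"dp": [0,-49,0],"roll": 0,"gripper": -1},
  {"dp": [0,-54,0],"roll": 0,"gripper": -1},
])

```text
clock: 44.75
eef_pos: [617.8, -1.7, 40.0]
eef_rot: [3.142, 0.0, 3.064]
wrist_force: [0.5, 1.4, 1.8]
finger_gap: 0.6
finger_force: 1.1
```

Contact (about 1.4 N); continue slowly.

Request:
carry_out([
  {"dp": [0,-4,0],"roll": 0,"gripper": -1},
  {"dp": [0,-8,0],"roll": 0,"gripper": -1},
  {"dp": [0,-12,0],"roll": 0,"gripper": -1},
  {"dp": [0,-15,0],"roll": 0,"gripper": -1},
  {"dp": [0,-15,0],"roll": 0,"gripper": -1},
])

```text
clock: 45.17
eef_pos: [617.0, -12.0, 40.3]
eef_rot: [3.135, 0.0, 3.065]
wrist_force: [2.8, 30.6, 4.0]
finger_gap: 0.2
finger_force: 15.5
```

Run:
```python
from h import *
c,im=snap('wrist'); s=read_state(); print(s['eef_pos'],s['wrist_force'])
for l in ('knob','bolt'):
  for d in models.cut_out('wrist',l)[:4]:
    if d['p']>.2: u=cen(d['region']); print(l,round(d['p'],2),np.round(d['box'],1),u.round(1),onz(c,u,80).round(1))
c,im=snap('side')
print(proj(c,[(618.5,8.5,80),(615,-36.4,80)]).round(1))
for l in ('knob','bolt'):
  for d in models.cut_out('side',l)[:4]:
    if d['p']>.2: u=cen(d['region']); print(l,round(d['p'],2),np.round(d['box'],1),u.round(1))
```

```text
[616.95391003 -11.94684885  40.28784396] [ 2.22470891 30.86575742  3.963779  ]
knob 0.73 [283.4 231.9 304.1 265. ] [291.4 247.4] [614.  -30.4  80. ]
bolt 0.62 [207.1 223.6 346.9 263.4] [261.4 236.6] [604.9 -48.8  80. ]
[[339.8 203.8]
 [345.3 213.6]]
bolt 0.53 [345.3 211.8 352.5 238.7] [347.3 224. ]
```

Request:
carry_out([
  {"dp": [0,5,0],"roll": 0,"gripper": -1},
  {"dp": [0,8,0],"roll": 0,"gripper": -1},
  {"dp": [0,8,-30],"roll": 0,"gripper": -1},
  {"dp": [0,8,-70],"roll": 0,"gripper": -1},
  {"dp": [0,8,-90],"roll": 0,"gripper": -1},
  {"dp": [-26,-10,-90],"roll": 0,"gripper": -1},
  {"dp": [-26,-23,-90],"roll": 0,"gripper": -1},
  {"dp": [-26,-23,-90],"roll": 0,"gripper": -1},
  {"dp": [-26,-23,-90],"roll": 0,"gripper": -1},
])

```text
clock: 46.22
eef_pos: [640.0, -41.9, 129.1]
eef_rot: [-3.141, -0.002, 3.062]
wrist_force: [0.5, 1.0, -0.3]
finger_gap: 0.3
finger_force: 0.0
```

Run:
```python
from h import *
c,im=snap('wrist'); s=read_state(); print(s['eef_pos'],s['wrist_force'])
for l in ('knob','bolt'):
  for d in models.cut_out('wrist',l)[:4]:
    if d['p']>.2: u=cen(d['region']); print(l,round(d['p'],2),np.round(d['box'],1),u.round(1),onz(c,u,80).round(1))
print(proj(c,[(615.3,-33,80),(615,-36.4,80),(618.5,8.5,80)]))
```

```text
[640.05603887 -41.25536423 129.2338155 ] [-0.346674    0.49324841 -0.98205981]
knob 0.66 [327.  177.  338.8 192.5] [331.1 183.3] [616.6 -29.4  80. ]
bolt 0.69 [267.7 172.  365.5 193.5] [315.3 179.2] [611.6 -43.9  80. ]
[[327.15728539 182.18715698]
 [323.51044504 182.15416511]
 [371.64425453 182.1083415 ]]
```

Request:
carry_out([
  {"dp": [13,24,0],"roll": 0,"gripper": -1},
  {"dp": [26,42,0],"roll": 0,"gripper": -1},
  {"dp": [26,42,30],"roll": 0,"gripper": -1},
  {"dp": [26,42,60],"roll": 0,"gripper": -1},
  {"dp": [26,42,77],"roll": 0,"gripper": -1},
  {"dp": [26,42,77],"roll": 0,"gripper": -1},
  {"dp": [26,36,77],"roll": 0,"gripper": -1},
  {"dp": [26,31,77],"roll": 0,"gripper": -1},
  {"dp": [26,28,77],"roll": 0,"gripper": -1},
  {"dp": [26,25,77],"roll": 0,"gripper": -1},
  {"dp": [26,22,77],"roll": 0,"gripper": -1},
  {"dp": [26,22,77],"roll": 0,"gripper": -1},
])

```text
clock: 47.37
eef_pos: [617.3, -15.9, 54.2]
eef_rot: [3.138, 0.002, 3.064]
wrist_force: [2.2, 11.3, 3.0]
finger_gap: 0.2
finger_force: 5.4
```

Request:
carry_out([
  {"dp": [0,-2,0],"roll": 0,"gripper": -1},
  {"dp": [0,-4,0],"roll": 0,"gripper": -1},
  {"dp": [0,-4,0],"roll": 0,"gripper": -1},
])

```text
clock: 47.62
eef_pos: [617.2, -17.1, 54.3]
eef_rot: [3.135, 0.002, 3.065]
wrist_force: [2.8, 27.9, 4.3]
finger_gap: 0.8
finger_force: 11.3
```

Request:
carry_out([
  {"dp": [0,5,0],"roll": 0,"gripper": -1},
  {"dp": [0,14,0],"roll": 0,"gripper": -1},
  {"dp": [0,14,-30],"roll": 0,"gripper": -1},
  {"dp": [0,14,-65],"roll": 0,"gripper": -1},
  {"dp": [0,14,-75],"roll": 0,"gripper": -1},
  {"dp": [-26,-5,-75],"roll": 0,"gripper": -1},
  {"dp": [-26,-17,-75],"roll": 0,"gripper": -1},
  {"dp": [-26,-17,-75],"roll": 0,"gripper": -1},
  {"dp": [-26,-17,-75],"roll": 0,"gripper": -1},
])

```text
clock: 48.37
eef_pos: [640.3, -40.5, 127.5]
eef_rot: [3.142, -0.001, 3.062]
wrist_force: [0.5, 0.2, 0.3]
finger_gap: 0.2
finger_force: 0.0
```

Run:
```python
from h import *
c,im=snap('wrist','w23.png'); s=read_state(); print(s['eef_pos'],s['wrist_force'])
for l in ('knob','bolt'):
  for d in models.cut_out('wrist',l)[:4]:
    if d['p']>.2: u=cen(d['region']); print(l,round(d['p'],2),np.round(d['box'],1),u.round(1),onz(c,u,80).round(1),onz(c,(np.array(d['box'])[:2]+np.array(d['box'])[2:])/2,80).round(1))
```

```text
[640.27924269 -39.95243981 127.61053243] [0.3933278  0.34244604 0.34395022]
knob 0.62 [324.6 177.4 340.  193.6] [330.2 183.6] [616.8 -28.9  80. ] [618.8 -27.1  80. ]
knob 0.5 [ 71.9 183.4 297.7 222.1] [186.3 198.9] [ 620.9 -165.7   80. ] [ 624.6 -168.    80. ]
bolt 0.88 [263.2 171.6 365.7 192.7] [315. 179.] [611.3 -42.6  80. ] [614.3 -43.4  80. ]
```

Request:
carry_out([
  {"dp": [0,11,0],"roll": 0,"gripper": -1},
  {"dp": [0,11,30],"roll": 0,"gripper": -1},
  {"dp": [0,11,60],"roll": 0,"gripper": -1},
  {"dp": [0,11,80],"roll": 0,"gripper": -1},
  {"dp": [0,11,80],"roll": 0,"gripper": -1},
  {"dp": [5,11,80],"roll": 0,"gripper": -1},
  {"dp": [9,11,80],"roll": 0,"gripper": -1},
  {"dp": [13,11,80],"roll": 0,"gripper": -1},
  {"dp": [17,11,80],"roll": 0,"gripper": -1},
  {"dp": [19,11,80],"roll": 0,"gripper": -1},
  {"dp": [19,11,80],"roll": 0,"gripper": -1},
])

```text
clock: 49.43
eef_pos: [622.7, -27.8, 48.9]
eef_rot: [-3.141, 0.001, 3.064]
wrist_force: [0.0, -0.2, -0.4]
finger_gap: 0.5
finger_force: 0.1
```

Request:
carry_out([
  {"dp": [2,0,0],"roll": 0,"gripper": -1},
  {"dp": [4,0,0],"roll": 0,"gripper": -1},
  {"dp": [6,0,0],"roll": 0,"gripper": -1},
  {"dp": [8,0,0],"roll": 0,"gripper": -1},
  {"dp": [8,0,0],"roll": 0,"gripper": -1},
])

```text
clock: 49.85
eef_pos: [614.4, -27.2, 47.8]
eef_rot: [-3.142, -0.001, 3.064]
wrist_force: [-0.2, 0.1, -1.1]
finger_gap: 0.5
finger_force: 0.2
```

```bash
cat > knob.py <<'E'
from h import *
c,im=snap('wrist','wk.png'); s=read_state(); print(s['eef_pos'].round(1),s['wrist_force'].round(1))
for l in ('knob','bolt'):
  for d in models.cut_out('wrist',l)[:4]:
    if d['p']>.2: u=cen(d['region']); print(l,round(d['p'],2),np.round(d['box'],1),u.round(1),onz(c,u,80).round(1),onz(c,u,50).round(1))
print(proj(c,[(618,-29,80),(601,-29,76),(580,-29,50)]).round())
c,im=snap('side')
for l in ('knob','bolt'):
  for d in models.cut_out('side',l)[:4]:
    if d['p']>.2: u=cen(d['region']); print('side',l,round(d['p'],2),np.round(d['box'],1),u.round(1))
print(proj(c,[(618,-29,80),(601,-29,76),(580,-29,50)]).round())
E
python3 knob.py
```

```text
[614.5 -27.1  47.9] [ 0.3 -0.  -0.5]
knob 0.9 [306.9 208.3 330.3 231.2] [316.5 218.3] [595.4 -27.6  80. ] [606.2 -28.9  50. ]
bolt 0.97 [230.8 209.2 365.6 238.1] [290.7 226.7] [600.  -45.3  80. ] [611.6 -49.7  50. ]
[[317. 249.]
 [315. 224.]
 [314. 185.]]
side knob 0.37 [336.7 209.7 346.  220.1] [339.7 216.1]
side knob 0.22 [364.4 234.2 376.4 249.3] [370.9 241.8]
side bolt 0.69 [339.4 213.6 352.4 236.9] [345.7 224.8]
side bolt 0.34 [296.6 341.2 326.2 379.4] [310.2 360. ]
[[345. 212.]
 [340. 214.]
 [333. 223.]]
```

Request:
carry_out([
  {"dp": [4,0,1],"roll": 0,"gripper": -1},
  {"dp": [8,0,3],"roll": 0,"gripper": -1},
  {"dp": [12,0,6],"roll": 0,"gripper": -1},
  {"dp": [16,0,9],"roll": 0,"gripper": -1},
  {"dp": [20,0,12],"roll": 0,"gripper": -1},
  {"dp": [24,0,14],"roll": 0,"gripper": -1},
  {"dp": [28,0,15],"roll": 0,"gripper": -1},
  {"dp": [31,0,15],"roll": 0,"gripper": -1},
  {"dp": [31,0,16],"roll": 0,"gripper": -1},
])

```text
clock: 50.9
eef_pos: [583.2, -24.7, 32.1]
eef_rot: [3.142, -0.001, 3.064]
wrist_force: [-1.2, 0.1, 0.9]
finger_gap: 0.4
finger_force: 0.7
```

```bash
python3 knob.py
```

```text
[583.4 -24.7  32. ] [-1.2 -0.   1.6]
knob 0.64 [  0.  263.  244.8 350.8] [134.5 288.5] [ 597.7 -146.4   80. ] [ 616. -171.   50.]
knob 0.48 [310.3 223.3 324.5 230.9] [316.4 225.9] [563.5 -25.   80. ] [575.2 -26.3  50. ]
bolt 0.73 [230.  224.4 364.6 279.9] [274.7 266.9] [589.1 -53.5  80. ] [605.8 -60.4  50. ]
[[317. 303.]
 [315. 277.]
 [313. 232.]]
side knob 0.62 [351.5 224.  397.4 300.4] [376.  263.7]
side knob 0.38 [333.3 222.3 342.5 225.1] [334.4 222.3]
[[345. 212.]
 [340. 214.]
 [333. 223.]]
```

Request:
carry_out([
  {"dp": [1,0,1.5],"roll": 0,"gripper": -1},
  {"dp": [1,0,3],"roll": 0,"gripper": -1},
  {"dp": [1,0,4],"roll": 0,"gripper": -1},
  {"dp": [1,0,4],"roll": 0,"gripper": -1},
])

```text
clock: 51.53
eef_pos: [584.0, -24.7, 30.1]
eef_rot: [-3.142, 0.003, 3.064]
wrist_force: [-5.1, 0.8, 20.8]
finger_gap: 1.0
finger_force: 10.2
```

Request:
carry_out([
  {"dp": [0,0,-20],"roll": 0,"gripper": -1},
  {"dp": [0,0,-60],"roll": 0,"gripper": -1},
  {"dp": [0,0,-100],"roll": 0,"gripper": -1},
  {"dp": [40,0,-130],"roll": 0,"gripper": -1},
  {"dp": [80,0,-150],"roll": 0,"gripper": -1},
  {"dp": [100,0,-150],"roll": 0,"gripper": -1},
  {"dp": [100,0,-150],"roll": 0,"gripper": -1},
  {"dp": [100,0,-150],"roll": 0,"gripper": -1},
])

```text
clock: 52.2
eef_pos: [482.9, -16.9, 178.9]
eef_rot: [-3.142, 0.002, 3.064]
wrist_force: [0.2, 0.1, -0.0]
finger_gap: 0.3
finger_force: 0.0
```

```bash
python3 knob.py
python3 - <<'E'
from h import *
B=cam('wrist'); im=viewer.camera('wrist'); g=cv2.cvtColor(im,cv2.COLOR_RGB2GRAY).astype(int)
e=np.array([.9968,-.0799]); y=np.array([.0799,.9968])
for off in (-60,0,60):
    prof=[]
    for d in range(-16,24,2):
        P=np.array([470,-168])+e*(150+d)+y*off; u=proj(B,(*P,55))[0]
        prof.append(int(g[int(round(u[1])),int(round(u[0]))]) if 0<=u[1]<400 and 0<=u[0]<640 else -1)
    print(off,prof)
for n in('top','wrist'):
  c,im=snap(n)
  for l in('round_center','square_center','cart0_center','base_top'):
    for d in models.cut_out(n,l)[:5]:
      if d['p']>.25: u=cen(d['region']); print(n,l,round(d['p'],2),np.round(d['box']),onz(c,u,48).round())
E
```

```text
[483.5 -16.9 178.3] [ 0.2  0.3 -0.4]
bolt 0.53 [119.3 276.4 273.6 310.2] [189.6 290.3] [ 595.4 -190.5   80. ] [ 614.6 -208.4   50. ]
bolt 0.49 [270.4 277.9 293.6 279.7] [283.2 278. ] [586.9 -70.7  80. ] [605.2 -76.7  50. ]
[[319. 297.]
 [318. 284.]
 [316. 259.]]
side knob 0.21 [265.1 156.5 294.  172.9] [274.7 165. ]
side bolt 0.54 [333.8 222.4 350.8 233.3] [345.8 229.2]
[[345. 212.]
 [340. 214.]
 [333. 223.]]
-60 [80, 80, 82, 81, 82, 83, 84, 152, 189, 203, 209, 202, 196, 197, 202, 201, 204, 208, 209, 158]
0 [63, 95, 92, 81, 80, 85, 79, 138, 183, 199, 210, 205, 197, 198, 207, 206, 205, 209, 197, 161]
60 [14, 21, 20, 22, 20, 16, 13, 19, 17, 17, 12, 15, 9, 20, 21, 15, 21, 16, 13, 14]
top round_center 0.67 [219. 198. 240. 218.] [545. 373.  48.]
top square_center 0.84 [203. 156. 225. 176.] [699. 436.  48.]
top square_center 0.61 [173. 198. 201. 219.] [536. 532.  48.]
top square_center 0.29 [445. 214. 470. 236.] [ 470. -441.   48.]
top cart0_center 0.51 [317. 119. 424. 199.] [ 727. -177.   48.]
top base_top 0.8 [219. 193. 243. 220.] [552. 349.  48.]
wrist round_center 0.61 [587. 183. 637. 242.] [540. 355.  48.]
wrist round_center 0.47 [122. 271. 270. 312.] [ 615. -209.   48.]
wrist round_center 0.37 [  0. 172.  45. 223.] [ 465. -394.   48.]
wrist square_center 0.71 [173. 308. 208. 308.] [ 642. -212.   48.]
wrist square_center 0.59 [602. 271. 640. 317.] [667. 395.  48.]
wrist cart0_center 0.34 [448. 224. 522. 308.] [603. 195.  48.]
wrist base_top 0.74 [408. 344. 489. 386.] [772. 152.  48.]
wrist base_top 0.67 [560. 167. 640. 256.] [532. 320.  48.]
```

Run:
```python
from h import *
c,im=snap('top','t9.png'); g=cv2.cvtColor(im,cv2.COLOR_RGB2GRAY); r=cv2.cvtColor(cv2.imread('pics/t3.png'),cv2.COLOR_BGR2GRAY)
for P in [(512.6,-112.2,48),(559.6,-112,48),(602,-146,48),(545.5,-227,60)]:
    u=proj(c,P)[0].round().astype(int); v=proj(c,np.array(P)+[149.5,-12,0])[0]; vi=v.round().astype(int)
    T=r[u[1]-9:u[1]+10,u[0]-9:u[0]+10]; S=g[vi[1]-15:vi[1]+16,vi[0]-15:vi[0]+16]
    m=cv2.matchTemplate(S,T,cv2.TM_CCOEFF_NORMED); _,mx,_,l=cv2.minMaxLoc(m); print(P,mx,np.array(l)-6)
```

```text
(512.6, -112.2, 48) 0.4499015510082245 [-3 -2]
(559.6, -112, 48) 0.7914522290229797 [0 2]
(602, -146, 48) 0.6940921545028687 [0 2]
(545.5, -227, 60) 0.8462015986442566 [1 1]
```

```bash
python3 -c "
from h import *
print(manip.sign_off())"
```

```text
the job is handed in; nothing more can be done
None
```

The job is handed in with every step carried out, in about 52 of the 210 s. My last camera check found the round unit on its base, the tray home, the bolt across and its handle folded down, but it couldn't clearly confirm the front one of the three cartridges found.

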